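# Put the length bars back in their case and hasp it shut

## Task

Put the length bars away now that the caliper has been checked: swing the hasp off the staple, raise the lid, and click every bar that lies on the bench down into both spring clips of its own bay, in size order from the shortest nearest the robot to the longest farthest away (the bay of a missing bar stays empty). Then shut the lid and swing the hasp back over the staple until it lies flat on the lid. Never lift the lid with the hasp still on, and leave the caliper, the gear and the note block where they are.

Things in the scene. Friction and masses are not known exactly. Their poses are not given: they have to be found in the camera images.
- case: fixed grey steel case for the length bars, 176 (x) x 256 (y) x 56 mm high without lid, walls 4 mm; origin under its centre, on the bench; front wall (hasp, lift tab) looks to the robot's left; +x from front to back wall (lid hinge), +y away from the robot. Inside, two rails along y at x = +-29 mm (14 mm high) each carry a spring clip per bay; clips end 47 mm above the bench
- bay_75 (a point): bay nearest the robot, for the 75 mm bar: where the bar's middle lies when home, 32 mm above the bench, bar along the case's x, sleeve between the rails, round steel in both clips. Axes as the case's; bays 52 mm apart. Black end blocks (38 mm high) leave the bay 16 mm longer than its bar. Each clip: two sprung leaves, 9 mm wide along x, flared at the top
- bay_100 (a point): second bay from the robot, for the 100 mm bar: where the bar's middle lies when home, 32 mm above the bench, bar along the case's x, sleeve between the rails, round steel in both clips. Axes as the case's; bays 52 mm apart. Black end blocks (38 mm high) leave the bay 16 mm longer than its bar. Each clip: two sprung leaves, 9 mm wide along x, flared at the top
- bay_125 (a point): third bay from the robot, for the 125 mm bar: where the bar's middle lies when home, 32 mm above the bench, bar along the case's x, sleeve between the rails, round steel in both clips. Axes as the case's; bays 52 mm apart. Black end blocks (38 mm high) leave the bay 16 mm longer than its bar. Each clip: two sprung leaves, 9 mm wide along x, flared at the top
- bay_150 (a point): bay farthest from the robot, for the 150 mm bar: where the bar's middle lies when home, 32 mm above the bench, bar along the case's x, sleeve between the rails, round steel in both clips. Axes as the case's; bays 52 mm apart. Black end blocks (38 mm high) leave the bay 16 mm longer than its bar. Each clip: two sprung leaves, 9 mm wide along x, flared at the top
- bar_75: length bar, round steel, 75 mm long, 12 mm diameter, black square grip sleeve 34 mm long, 18 x 18 mm round its middle; origin at its very middle (9 mm up on the bench), x along it, ends alike, about 100 g; may be absent. Clicks into both clips when pressed straight down with about 10 N in all over the last 10 mm, then bottoms on rigid saddles
- bar_100: length bar, round steel, 100 mm long, 12 mm diameter, black square grip sleeve 34 mm long, 18 x 18 mm round its middle; origin at its very middle (9 mm up on the bench), x along it, ends alike, about 120 g; may be absent. Clicks into both clips when pressed straight down with about 10 N in all over the last 10 mm, then bottoms on rigid saddles
- bar_125: length bar, round steel, 125 mm long, 12 mm diameter, black square grip sleeve 34 mm long, 18 x 18 mm round its middle; origin at its very middle (9 mm up on the bench), x along it, ends alike, about 140 g; may be absent. Clicks into both clips when pressed straight down with about 10 N in all over the last 10 mm, then bottoms on rigid saddles
- bar_150: length bar, round steel, 150 mm long, 12 mm diameter, black square grip sleeve 34 mm long, 18 x 18 mm round its middle; origin at its very middle (9 mm up on the bench), x along it, ends alike, about 160 g; may be absent. Clicks into both clips when pressed straight down with about 10 N in all over the last 10 mm, then bottoms on rigid saddles
- hasp (a joint): hinge of the hasp on the top of the case's front wall, rad: 0 = strap flat on the lid with its slot over the staple, grows as it swings up and over away from the lid, 1.57 upright, stop at 2.65; loose, falls to either side by its weight
- hasp_hinge (a point): middle of the hasp's hinge pin: 94 mm in front of the case's centre, 63 mm above the bench; the pin runs along the case's y; axes as the case's
- hasp_lip (a point): middle of the finger lip at the end of the hasp's steel strap (26 mm wide, 3 mm thick, slot 13 x 38 mm). The lip is turned up square to the strap 73 mm from the pin: 4 mm thick, 26 mm wide along y, 18 mm tall; this point is 10 mm out from the strap, 12 mm above the lid's top when the hasp is on. Pinched across its width it pivots between the fingers
- lid (a joint): hinge of the lid on the back wall, rad: 0 = shut, grows as the lid rises, 1.57 upright, stop at 2.1; a stiff hinge that stays where it is left (0.4 N m)
- lid_hinge (a point): middle of the lid's hinge line: 90 mm behind the case's centre, 58 mm above the bench; the line runs along the case's y; axes as the case's
- lid_tab (a point): grip point of the steel lift tab on the lid's front edge, 78 mm to the robot's side of the hasp: a plate 24 mm wide along y, 4 mm thick, that stands out 32 mm from the edge, end rolled; this point is 20 mm out from the edge, 197 mm from the hinge line and 1 mm above its height when shut. The lid is 5 mm thick, its top 61 mm above the bench; the staple (8 mm rod) stands 20 mm higher
- caliper: digital caliper lying on the bench, 230 x 80 x 20 mm; a bystander
- trial_gear: printed orange gear, 61 mm across, 19 mm high, on the bench; a bystander
- notepad: note block lying on the bench, 148 x 100 x 12 mm; a bystander
Things that resemble listed ones, but are neither listed nor needed, are in the scene too. What is shaped like the bar_75 but orange is not meant.

How it is judged:
On the way, in this order (a step that is already met when the one before it is completed fails the run):
1. the hasp is swung off the staple, past upright (value of joint hasp above 1.7 rad), for 0.2 s.
2. the lid stands open (value of joint lid above 1.1 rad and value of joint hasp above 1.7 rad), for 0.2 s.
3. every bar is clicked home in the bay of its own length (x of bar_75 in the frame of bay_75 between -0.01 and 0.01 m and y of bar_75 in the frame of bay_75 between -0.003 and 0.003 m and z of bar_75 in the frame of bay_75 between -0.003 and 0.0025 m and angle between the x axis of each of bar_75, bar_100, bar_125, bar_150 and the x axis of case, either way round below 0.06 rad and x of bar_100 in the frame of bay_100 between -0.01 and 0.01 m and y of bar_100 in the frame of bay_100 between -0.003 and 0.003 m and z of bar_100 in the frame of bay_100 between -0.003 and 0.0025 m and x of bar_125 in the frame of bay_125 between -0.01 and 0.01 m and y of bar_125 in the frame of bay_125 between -0.003 and 0.003 m and z of bar_125 in the frame of bay_125 between -0.003 and 0.0025 m and x of bar_150 in the frame of bay_150 between -0.01 and 0.01 m and y of bar_150 in the frame of bay_150 between -0.003 and 0.003 m and z of bar_150 in the frame of bay_150 between -0.003 and 0.0025 m), for 0.3 s.
4. the lid is shut with the hasp still swung off (value of joint lid below 0.04 rad and value of joint hasp above 1 rad), for 0.2 s.
At the end, for the whole second after the job is handed in: every bar present lies at rest, clicked home in the bay of its own length (middle within 10 mm along the bar, 3 mm across, 2.5 mm in height, in line within 0.06 rad); lid shut (under 0.04 rad); hasp over the staple, flat on the lid (under 0.08 rad) (all of step 3 and value of joint lid below 0.04 rad and value of joint hasp below 0.08 rad and velocity of joint hasp below 0.2 rad/s and linear speed of each of bar_75, bar_100, bar_125, bar_150 below 0.02 m/s); the robot touches nothing.
It fails at once if the lid is lifted with the hasp still over the staple (value of joint lid above 0.15 rad and value of joint hasp below 0.6 rad).
It fails at once if the caliper, the gear or the note block is moved by more than 40 mm (distance of any of caliper, trial_gear, notepad from where it was at the start of the episode above 0.04 m).
Of bar_75, bar_100, bar_125, bar_150 only 2 to 4 are there at a start; the rules pass over those that are not, and their reading is None.
At some moment in a run one of bar_75, bar_100, bar_125, bar_150 may be knocked a few centimetres aside while the robot is not near it.
Once in a run the grip may slacken for a moment while it holds something.
It also fails if it takes over 210 s, if anything falls off the work surface, if the arm or the gripper's body presses on something with over 40 N, if the wrist force passes 120 N, or if a joint passes its speed limit or range.

## Robot

A 6-joint arm with a two-finger parallel gripper is mounted at the origin on a cart in front of the work surface, level with it; the furniture and walls round the work are solid. World frame = base frame: x ahead of the robot, y to its left, z up, the work surface at z = 0. Lengths are in m, angles in rad, forces in N, time in s.
With the tool pointing down it reaches from about 0.4 to 0.825 m from the base axis. Payload 7 kg.
Tool frame: the origin (TCP) lies at the very end of the fingers, on their centre line; the grasp point (between the pads) lies arm.hold_point_z behind it (arm.hold_point_z is the distance from the TCP to the grasp point, in m); z points along the fingers, y is the line along which they close (so a half turn about z gives the same grasp; the last joint's range is limited). The gripper opens to 88 mm and grips with 3 to 60 N. Pads are 19 mm wide; open, the fingers measure 130 mm over their backs; the gripper's body (78 mm by 193 mm) begins 47 mm behind the grasp point.
Start: joints at [-0.89, 0.359, 0.012, 0, -1.224, -0.288], TCP at [0.258, -0.624, 0.227] pointing down, gripper open.
Joint ranges: [-3.07, 3.07], [-1.43, 2.12], [-1.02, 1.25], [-3.03, 1.67], [-3.05, -0], [-3.03, 3.03]. Speed limits (rad/s): [2.39, 2.39, 3.01, 3.14, 3.14, 3.14].

## Interface

Orientations are given as [roll, pitch, yaw] about the fixed x, y, z axes, in that order (R = Rz(yaw) Ry(pitch) Rx(roll)).
In Python, from station import arm gives the robot as it stands.
- The arm moves only by the shell command python3 -m creep FILE [FORCE], which reads ROWS from the file FILE. ROWS is a JSON list of rows, 1 to 20 of them, each written [opening, [dx, dy, dz], turn]: the finger opening in m, then dx, dy, dz in a scale on which 1.0 is 50 cm, then a turn about the tool's z in parts of the range, where 1.0 means 4 rad; each row is the pose to reach, as a shift and turn from the pose commanded when the command began, along the tool's axes at that moment; what a row does not reach only later rows make up. A row lasts 1/12 s, in which the tool goes at most 0.0417 m and 0.125 rad, less where a joint would pass 70% of its speed; a pose out of reach is approached as far as the arm can. The fingers move at their own pace and stop on an object; FORCE is the grip in N (left out, the last holds). Time passes only in rows, so rows that do not move let the fingers close. It prints the time, the measured TCP pose, the force, the opening and the grip force at its end. Input that does not fit is refused with a message, and nothing moves.
- arm.get_state(): the state, without advancing time (a new reading comes with each control period).
- arm.grab_frame(name): name is "scene" or "top" or "wrist"; returns the picture (480x640x3 uint8, red, green, blue); there is no depth.
- arm.camera_params(name): a dict with "fx", "fy", "cx", "cy" (pixels), "D" ([k1, k2, p1, p2, k3] as OpenCV has them; the pictures are not rectified), "T" (4x4, takes a point from camera to world coordinates); the wrist camera has in their place "hand_eye" (4x4, takes a point from camera to tool coordinates, whose origin is the TCP and whose axes are the flange's). Camera axes: x right, y down, z forward; pixel columns grow to the right and rows downward; lengths in m; the calibration is good to about 2 mm. A picture is of the moment at which its call begins: read the wrist's pose just before it. camera_params takes no time and is no camera call.
- arm.job_done(): hands the job in; it is judged then, once.
The state is a dict: "t": time; "q": joint angles; "qd": joint speeds; "joint_efforts": joint torques, N m; "eef_pos": TCP position; "ee_rot": TCP orientation; "force": force on the tool from outside, world axes, zero at the start; "moment": the same for the moment, N m; "width": finger opening in m; "gripper_force": force on a finger pad.
Only numpy, scipy, OpenCV 4.12 (cv2) and the standard library are available. Lean on these libraries where they do the work, as an engineer would, in place of code of your own. Each camera call takes 0.05 s, during which the arm holds its last target. There are 200 camera calls.

## Working session

There is one attempt and no reset: what is moved stays moved. The work goes in short steps, Python scripts to look and compute and a shell command to move; the robot and the scene stay as the last step left them, time stands still between calls to the robot, and variables do not carry over. Pictures are saved under pics/ and viewed, at most 14 in all, crops included, and the job is handed in when it is done.

```bash
mkdir -p pics; ls; python3 - <<'E'
from station import arm
import cv2,numpy as np
s=arm.get_state();print(s);print(arm.hold_point_z)
for n in("scene","top"):
    im=arm.grab_frame(n);cv2.imwrite(f'pics/{n}0.png',im[...,::-1])
for n in("scene","top","wrist"):print(n,arm.camera_params(n))
E
```

```text
pics
{'t': 0.0, 'q': array([-8.89900723e-01,  3.59442316e-01,  1.10968639e-02, -3.37456869e-04,
       -1.22411620e+00, -2.88102470e-01]), 'qd': array([-0.00255607, -0.00046032, -0.0012273 ,  0.0010419 , -0.00292006,
       -0.00052716]), 'joint_efforts': array([-5.29430527e-04, -5.82710767e+01,  2.93052489e+01,  6.99719936e+00,
        6.86201442e-03, -1.89696289e-04]), 'eef_pos': array([ 0.25816491, -0.62316645,  0.22560568]), 'ee_rot': array([ 3.13990582e+00, -1.69063392e-04, -2.74891430e+00]), 'force': array([ 0.02239967, -0.21980572,  1.10196867]), 'moment': array([0.06276711, 0.00023265, 0.00406297]), 'gripper_force': 0.0, 'width': 0.0875451190030263}
0.0188
scene {'fx': 552.0011025997724, 'fy': 552.0011025997724, 'cx': 319.2613772144515, 'cy': 240.5408579855656, 'D': array([-0.08346724,  0.        ,  0.        ,  0.        ,  0.        ]), 'T': array([[ 0.54648565, -0.58824684,  0.59608648, -0.1673396 ],
       [-0.83744025, -0.38968795,  0.38319334, -0.49882893],
       [ 0.00687545, -0.70859648, -0.70558044,  0.91048995],
       [ 0.        ,  0.        ,  0.        ,  1.   
[... 383 characters left out ...]
.61383021e-03, -7.11020828e-02, -9.97467739e-01,
         1.07778564e+00],
       [ 0.00000000e+00,  0.00000000e+00,  0.00000000e+00,
         1.00000000e+00]])}
wrist {'fx': 331.39932288332454, 'fy': 331.39932288332454, 'cx': 314.50182559426906, 'cy': 242.80774169810252, 'D': array([0.01743173, 0.        , 0.        , 0.        , 0.        ]), 'hand_eye': array([[ 3.37836877e-04, -9.58055504e-01, -2.86582513e-01,
         7.81156095e-02],
       [ 9.99999756e-01,  1.48597033e-04,  6.82081356e-04,
         1.48354166e-03],
       [-6.10886486e-04, -2.86582674e-01,  9.58055321e-01,
        -1.58542274e-01],
       [ 0.00000000e+00,  0.00000000e+00,  0.00000000e+00,
         1.00000000e+00]])}
```

View pics/scene0.png

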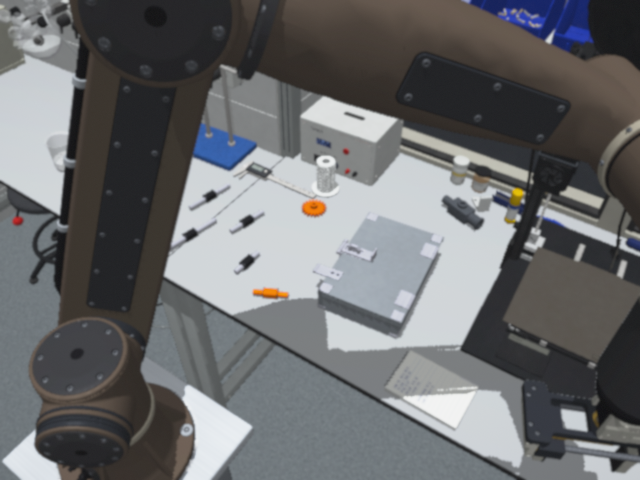

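View pics/top0.png

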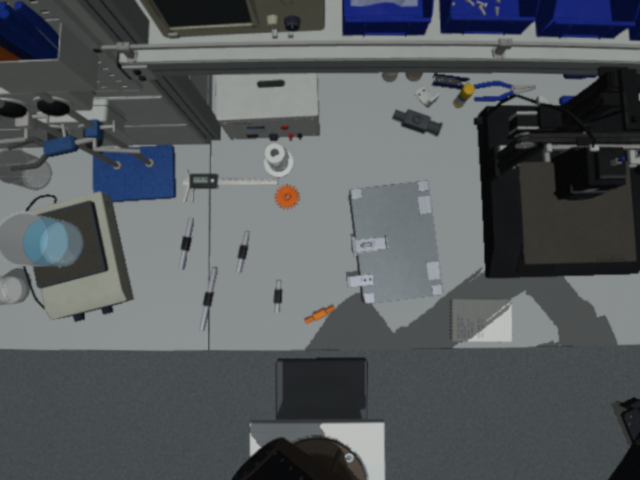

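The top view shows a case centred near (396,242). Four black-sleeved bars are at (278,296), (243,252), (187,243) and (208,299), with an orange decoy at (319,314). I'll measure these points.

```bash
cat > h.py <<'E'
from station import arm
import cv2,numpy as np
from scipy.spatial.transform import Rotation as R
def pose(s):
    T=np.eye(4);T[:3,:3]=R.from_euler('xyz',s['ee_rot']).as_matrix();T[:3,3]=s['eef_pos'];return T
def camT(n,s=None):
    p=arm.camera_params(n);K=np.array([[p['fx'],0,p['cx']],[0,p['fy'],p['cy']],[0,0,1.]])
    return K,np.array(p['D']),(p['T'] if n!='wrist' else pose(s)@p['hand_eye'])
def at(n,px,z,s=None):
    K,D,T=camT(n,s);u=cv2.undistortPoints(np.array(px,float).reshape(-1,1,2),K,D).reshape(-1,2)
    d=np.c_[u,np.ones(len(u))]@T[:3,:3].T;return T[:3,3]+d*((np.reshape(z,-1)-T[2,3])/d[:,2])[:,None]
def proj(n,X,s=None):
    K,D,T=camT(n,s);Ti=np.linalg.inv(T);r=cv2.Rodrigues(Ti[:3,:3])[0]
    return cv2.projectPoints(np.array(X,float).reshape(-1,1,3),r,Ti[:3,3],K,D)[0].reshape(-1,2)
def snap(n,f):
    s=arm.get_state();im=arm.grab_frame(n)[...,::-1].copy();cv2.imwrite(f,im);return s,im
def go(target,yaw=None):
    "shift in tool axes from current measured pose to world TCP target (and turn about tool z)"
    s=arm.get_state();T=pose(s);d=T[:3,:3].T@(np.array(target)-T[:3,3]);print('tool shift',d.round(4))
    if yaw is not None:
        a=T[:3,:2]; dy=(-(yaw-np.arctan2(a[1,1],a[0,1]))+np.pi/2)%np.pi-np.pi/2;print('turn for closing axis',dy.round(4),'q6',s['q'][5])
E
python3 - <<'E'
from h import *
im=cv2.imread('pics/top0.png')
c=at('top',[(350,191),(428,181),(441,294),(366,304)],.061);print('lid',c.round(3))
v=c[1]-c[0];print([np.linalg.norm(c[i]-c[(i+1)%4]).round(3) for i in range(4)], np.degrees(np.arctan2(v[1],v[0])))
print('tab,lip',at('top',[(352,280),(384,243)],.07).round(3))
for n,a,b in(('A',(278,280),(278,312)),('B',(247,232),(238,272)),('C',(191,219),(181,268)),('D',(215,267),(203,330))):
    p=at('top',[a,b],.009);print(n,p.mean(0).round(3),np.linalg.norm(p[0]-p[1]).round(3))
# crops
cr=np.hstack([cv2.resize(im[165:335,165:335],(400,400),interpolation=2),cv2.resize(im[165:335,300:470],(400,400),interpolation=2)])
cv2.imwrite('pics/crop.png',cr)
E
```

```text
lid [[ 0.687 -0.082  0.061]
 [ 0.709 -0.261  0.061]
 [ 0.452 -0.284  0.061]
 [ 0.431 -0.114  0.061]]
[np.float64(0.18), np.float64(0.259), np.float64(0.17), np.float64(0.258)] -83.0281258887687
tab,lip [[ 0.485 -0.083  0.07 ]
 [ 0.567 -0.156  0.07 ]]
A [0.449 0.088 0.009] 0.075
B [0.553 0.173 0.009] 0.097
C [0.575 0.309 0.009] 0.119
D [0.444 0.252 0.009] 0.151
```

View pics/crop.png

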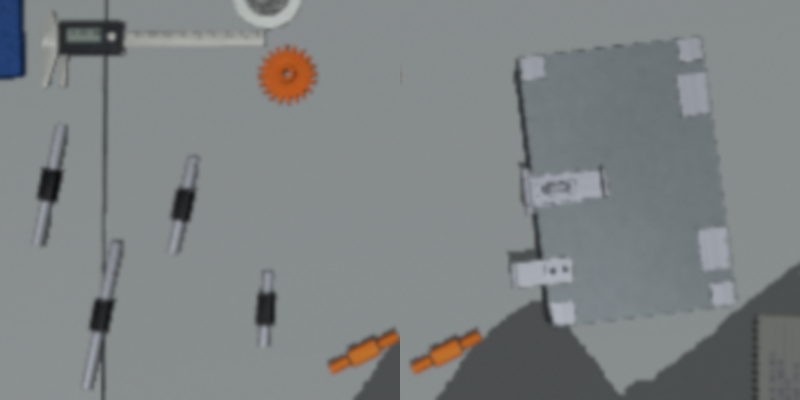

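The crop shows four bars (75 near A, 100 = B, 125 = C, 150 = D). The hasp is at crop (565,187), the tab at (540,272), and the lid is clear. Next I move the wrist camera over the case, keeping to the front of the printer.

Careful with the scale: shifts go in shares of 50 cm and turns go in shares of 4 rad. That gives: -0.456 m / 0.5 = -0.912, 0.286 m / 0.5 = 0.572, -1.3 rad / 4 = -0.325.

```bash
echo '[[0.088,[-0.342,0.45,-0.15],-0.1],[0.088,[-0.342,0.45,-0.15],-0.125],[0.088,[-0.342,0.45,-0.15],-0.15],[0.088,[-0.342,0.45,-0.15],-0.175],[0.088,[-0.342,0.45,-0.15],-0.2],[0.088,[-0.342,0.45,-0.15],-0.225],[0.088,[-0.342,0.45,-0.15],-0.25],[0.088,[-0.342,0.45,-0.15],-0.275],[0.088,[-0.912,0.572,-0.1],-0.325],[0.088,[-0.912,0.572,-0.1],-0.325],[0.088,[-0.912,0.572,-0.1],-0.325],[0.088,[-0.912,0.572,-0.1],-0.325],[0.088,[-0.912,0.572,-0.1],-0.325],[0.088,[-0.912,0.572,-0.1],-0.325],[0.088,[-0.912,0.572,-0.1],-0.325],[0.088,[-0.912,0.572,-0.1],-0.325],[0.088,[-0.912,0.572,-0.1],-0.325],[0.088,[-0.912,0.572,-0.1],-0.325],[0.088,[-0.912,0.572,-0.1],-0.325]]' > rows.txt && python3 -m creep rows.txt
python3 - <<'E'
from h import *
s,im=snap('wrist','pics/w1.png');np.save('w1.npy',s,allow_pickle=True);print(s['q'].round(3),s['eef_pos'],s['ee_rot'])
E
```

```text
t: 1.68
eef_pos: [0.5695, -0.1853, 0.2766]
ee_rot: [3.141, -0.0, -1.449]
force: [0.2, -0.3, -0.9]
width: 0.0875
gripper_force: 0.0
[ 0.011  0.206 -0.085  0.    -1.28   0.11 ] [ 0.56946078 -0.18527486  0.27663799] [ 3.14136794e+00 -1.77038351e-07 -1.44927144e+00]
```

View pics/w1.png

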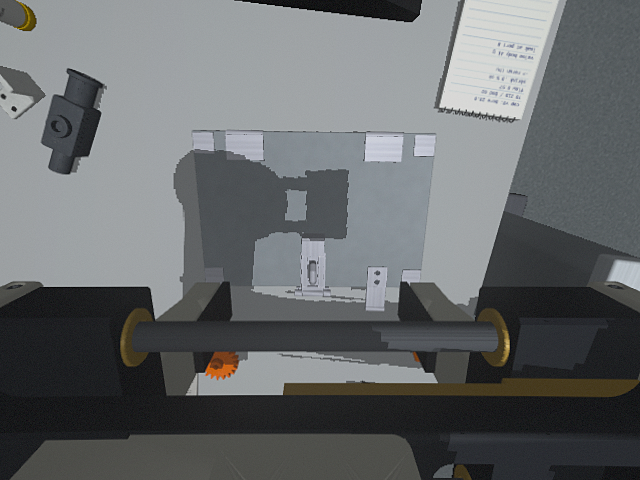

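The wrist view shows lid back corners at (192,131) and (437,133), the hasp lip at (313,239), the hasp pin near (313,291), and the tab tip at (376,309). I fit the case pose to these.

```bash
python3 - <<'E'
from h import *
from scipy.optimize import least_squares
s=np.load('w1.npy',allow_pickle=True).item();im=cv2.imread('pics/w1.png')
pts=dict(bl=((192,131),.061),br=((437,133),.061),lip=((313,239),.080),pinL=((298,291),.064),pinR=((329,291),.064),tab=((376,309),.059),tabL=((367,290),.061),tabR=((387,290),.061))
for k,(p,z) in pts.items(): print(k,at('wrist',[p],z,s)[0].round(4))
b=at('wrist',[(192,131),(437,133)],.061,s);d=b[1]-b[0];print('backlen',np.linalg.norm(d),'case y ang',np.degrees(np.arctan2(-d[1],-d[0])))
cv2.imwrite('pics/w1c.png',np.hstack([cv2.resize(im[220:320,280:400],(480,400),interpolation=2)]))
E
```

```text
bl [ 0.7088 -0.2574  0.061 ]
br [ 0.449  -0.2872  0.061 ]
lip [ 0.5669 -0.1596  0.08  ]
pinL [ 0.5767 -0.0872  0.064 ]
pinR [ 0.5391 -0.0918  0.064 ]
tab [ 0.4765 -0.0722  0.059 ]
tabL [ 0.4926 -0.0975  0.061 ]
tabR [ 0.4682 -0.1005  0.061 ]
backlen 0.261469482002532 case y ang 6.540785086463725
```

View pics/w1c.png

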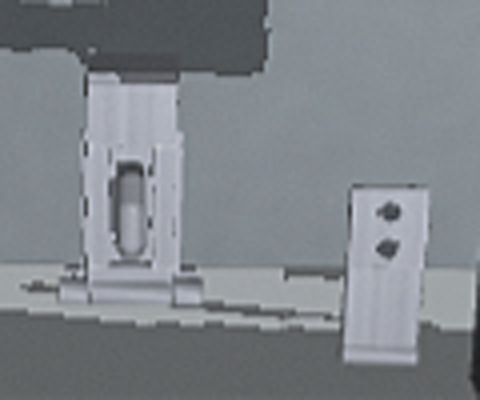

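In the tool's units: 0.21 m / 0.5 = 0.42, 0.207 m / 0.5 = 0.414.

```bash
cat >> h.py <<'E'
C=np.array([.569,-.182,0]);TH=np.radians(6.8)
def W(x,y,z): # case->world
    return C+np.array([x*np.sin(TH)+y*np.cos(TH),-x*np.cos(TH)+y*np.sin(TH),z])
E
python3 -c "
from h import *
go(W(-.021,0,.066),TH)"
echo '[[0.045,[-0.049,0,0],0],[0.045,[-0.049,0,0.08],0],[0.045,[-0.049,0,0.16],0],[0.045,[-0.049,0,0.24],0],[0.045,[-0.049,0,0.3],0],[0.045,[-0.049,0,0.35],0],[0.045,[-0.049,0,0.38],0],[0.045,[-0.049,0,0.4],0],[0.045,[-0.049,0,0.414],0],[0.045,[-0.049,0,0.42],0],[0.045,[-0.049,0,0.42],0],[0.02,[-0.049,0,0.42],0],[0.02,[-0.049,0,0.42],0],[0.02,[-0.049,0,0.42],0],[0.02,[-0.049,0,0.42],0],[0.02,[-0.049,0,0.42],0]]' > rows.txt && python3 -m creep rows.txt 20
```

```text
tool shift [-0.0245 -0.      0.2109]
turn for closing axis 0.0024 q6 0.10995553241568083
t: 3.07
eef_pos: [0.5683, -0.1604, 0.0674]
ee_rot: [-3.139, -0.0, -1.448]
force: [0.9, 0.2, 1.3]
width: 0.0252
gripper_force: 20.0
```

In the tool's units: -0.1185 m / 0.5 = -0.237, -0.1093 m / 0.5 = -0.2186.

```bash
echo '[[0.02,[-0.0094,0,-0.0354],0],[0.02,[-0.0274,0,-0.0676],0],[0.02,[-0.0528,0,-0.0942],0],[0.02,[-0.084,0,-0.1138],0],[0.02,[-0.119,0,-0.1248],0],[0.02,[-0.1556,0,-0.127],0],[0.02,[-0.1916,0,-0.1202],0],[0.02,[-0.2186,0,-0.1082],0],[0.02,[-0.237,0,-0.096],0],[0.02,[-0.237,0,-0.096],0],[0.02,[-0.237,0,-0.096],0]]' > rows.txt && python3 -m creep rows.txt
python3 -c "
from h import *
snap('wrist','pics/w2.png')"
```

```text
t: 3.98
eef_pos: [0.5552, -0.0411, 0.116]
ee_rot: [-3.136, 0.001, -1.447]
force: [1.5, 5.8, 8.2]
width: 0.0254
gripper_force: 20.0
```

View pics/w2.png

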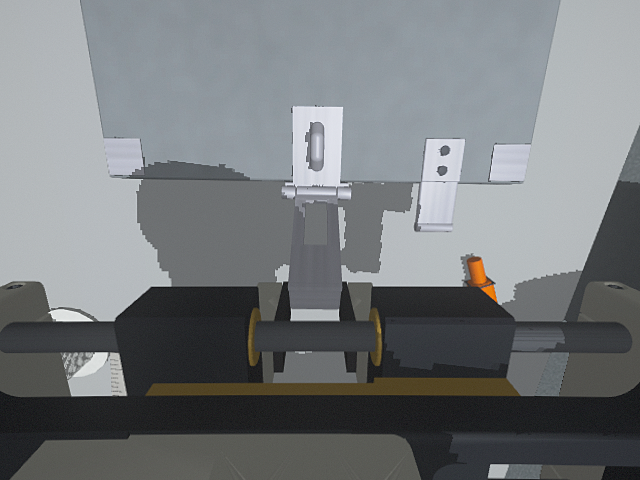

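The hasp is over and past upright, held in the fingers at (317,300). Tab tip is at (434,229) and pin at (317,192). I release, rise, and compute the tab position.

In the tool's units: -0.08 m / 0.5 = -0.16, -0.06 m / 0.5 = -0.12.

```bash
python3 -c "
from h import *
s=arm.get_state();a=at('wrist',[(434,229),(317,192)],[.059,.064],s);print(a.round(4))
ex=W(1,0,0)-C;ey=W(0,1,0)-C;print([((p-C)@ex,(p-C)@ey) for p in a])"
echo '[[0.05,[0,0,0],0],[0.05,[0,0,0],0],[0.05,[0,0,0],0],[0.05,[0,0,0],0],[0.05,[0,0,-0.06],0],[0.05,[0,0,-0.12],0],[0.05,[0,0,-0.16],0],[0.05,[0,0,-0.16],0],[0.05,[0,0,-0.16],0]]' > rows.txt && python3 -m creep rows.txt
python3 -c "
from h import *
go(W(-.107,-.0775,.051),TH)"
```

```text
[[ 0.4779 -0.0724  0.059 ]
 [ 0.5587 -0.088   0.064 ]]
[(np.float64(-0.11956618241255398), np.float64(-0.07746242745566527)), (np.float64(-0.09458917137552349), np.float64(0.0009391276994810318))]
t: 4.78
eef_pos: [0.5529, -0.043, 0.1954]
ee_rot: [-3.14, 0.0, -1.449]
force: [-0.0, 1.1, -1.4]
width: 0.0498
gripper_force: 0.0
tool shift [0.0327 0.0783 0.1443]
turn for closing axis 0.0029 q6 -0.15377856745255933
```

In the tool's units: 0.1443 m / 0.5 = 0.2886, 0.14 m / 0.5 = 0.28.

```bash
echo '[[0.045,[0.034,0.08,0],0],[0.045,[0.0654,0.1566,0],0],[0.045,[0.0654,0.1566,0.08],0],[0.045,[0.0654,0.1566,0.16],0],[0.045,[0.0654,0.1566,0.22],0],[0.045,[0.0654,0.1566,0.26],0],[0.045,[0.0654,0.1566,0.28],0],[0.045,[0.0654,0.1566,0.2886],0],[0.045,[0.0654,0.1566,0.2886],0],[0.015,[0.0654,0.1566,0.2886],0],[0.015,[0.0654,0.1566,0.2886],0],[0.015,[0.0654,0.1566,0.2886],0],[0.015,[0.0654,0.1566,0.2886],0],[0.015,[0.0654,0.1566,0.2886],0],[0.015,[0.0654,0.1566,0.2886],0]]' > rows.txt && python3 -m creep rows.txt 50
python3 -c "
import numpy as np
from h import *
s,i=snap('wrist','pics/w3.png')
for a in np.arange(.1,1.91,.1):print(round(a,1),(.197*(1-np.cos(a+.005))).round(4),(-.197*np.sin(a+.005)).round(4),end=' | ')"
```

```text
t: 6.03
eef_pos: [0.4815, -0.0845, 0.0515]
ee_rot: [-3.136, 0.0, -1.448]
force: [4.6, -1.2, -0.3]
width: 0.023
gripper_force: 50.0
0.1 0.0011 -0.0206 | 0.2 0.0041 -0.0401 | 0.3 0.0091 -0.0592 | 0.4 0.0159 -0.0776 | 0.5 0.0246 -0.0953 | 0.6 0.035 -0.112 | 0.7 0.047 -0.1277 | 0.8 0.0605 -0.142 | 0.9 0.0753 -0.1549 | 1.0 0.0914 -0.1663 | 1.1 0.1085 -0.176 | 1.2 0.1265 -0.184 | 1.3 0.1453 -0.1901 | 1.4 0.1645 -0.1943 | 1.5 0.184 -0.1966 | 1.6 0.2037 -0.1969 | 1.7 0.2234 -0.1952 | 1.8 0.2427 -0.1916 | 1.9 0.2616 -0.1861 |
```

View pics/w3.png

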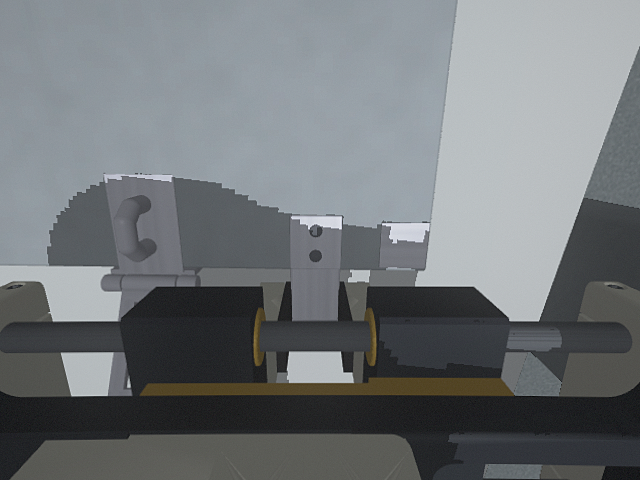

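Tab held at (315,290) and hasp hanging off at left. I raise the lid along its arc.

In the tool's units: 0.2427 m / 0.5 = 0.4854, 0.2234 m / 0.5 = 0.4468.

```bash
echo '[[0.015,[0.0022,0,-0.0412],0],[0.015,[0.0082,0,-0.0802],0],[0.015,[0.0182,0,-0.1184],0],[0.015,[0.0318,0,-0.1552],0],[0.015,[0.0492,0,-0.1906],0],[0.015,[0.07,0,-0.224],0],[0.015,[0.094,0,-0.2554],0],[0.015,[0.121,0,-0.284],0],[0.015,[0.1506,0,-0.3098],0],[0.015,[0.1828,0,-0.3326],0],[0.015,[0.217,0,-0.352],0],[0.015,[0.253,0,-0.368],0],[0.015,[0.2906,0,-0.3802],0],[0.015,[0.329,0,-0.3886],0],[0.015,[0.368,0,-0.3932],0],[0.015,[0.4074,0,-0.3938],0],[0.015,[0.4468,0,-0.3904],0],[0.015,[0.4854,0,-0.3832],0],[0.015,[0.4854,0,-0.3832],0],[0.015,[0.4854,0,-0.3832],0]]' > rows.txt && python3 -m creep rows.txt
```

```text
t: 7.75
eef_pos: [0.5086, -0.3285, 0.2449]
ee_rot: [-3.14, -0.004, -1.45]
force: [-3.6, -4.0, 12.1]
width: 0.0224
gripper_force: 50.0
```

In the tool's units: -0.155 m / 0.5 = -0.31, -0.08 m / 0.5 = -0.16.

```bash
echo '[[0.045,[0,0,0],0],[0.045,[0,0,0],0],[0.045,[0,0,0],0],[0.045,[0,0,-0.08],0],[0.045,[0,0,-0.16],0],[0.045,[-0.08,0,-0.16],0],[0.045,[-0.16,-0.08,-0.14],0],[0.045,[-0.24,-0.12,-0.12],0],[0.045,[-0.31,-0.156,-0.1],0],[0.045,[-0.31,-0.156,-0.1],0],[0.045,[-0.31,-0.156,-0.1],0],[0.045,[-0.31,-0.156,-0.1],0]]' > rows.txt && python3 -m creep rows.txt
python3 -c "
from h import *
s,i=snap('wrist','pics/w4.png');np.save('w4.npy',s,allow_pickle=True)
snap('top','pics/top4.png')"
```

```text
t: 8.75
eef_pos: [0.5671, -0.161, 0.2913]
ee_rot: [3.14, 0.0, -1.446]
force: [0.4, -0.6, 0.5]
width: 0.0449
gripper_force: 0.0
```

View pics/w4.png

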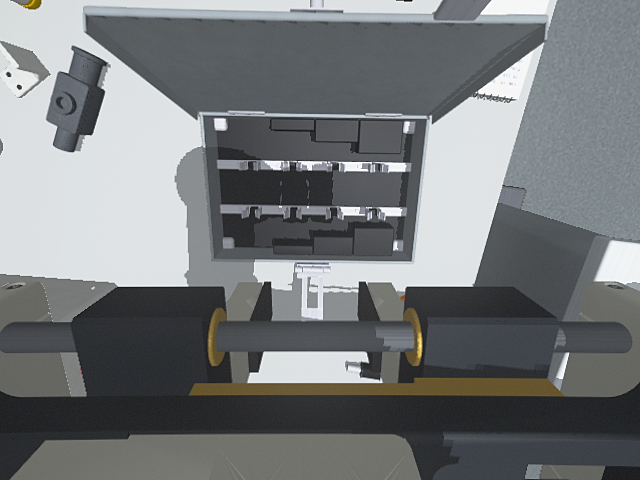

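The lid stands open. Clips are at u≈250, 293, 336, 377 in rows v≈167 and 211. I refine the case pose from the clips, the wall corners and the bars (from the top image).

```bash
python3 - <<'E'
from h import *
s=np.load('w4.npy',allow_pickle=True).item();im=cv2.imread('pics/w4.png')
for y in(-.078,-.026,.026,.078):
    print(y,[proj('wrist',[W(x,y,.045)],s)[0].round(1) for x in(.029,-.029)])
for x,y in((.088,.128),(.088,-.128),(-.088,-.128),(-.088,.128)): print('corner',proj('wrist',[W(x,y,.056)],s)[0].round(1))
g=cv2.cvtColor(im,cv2.COLOR_BGR2GRAY)
print('ex',(W(1,0,0)-C).round(3))
big=cv2.resize(im[105:275,195:440],(735,510),interpolation=cv2.INTER_CUBIC)
for y in(-.078,-.026,.026,.078):
  for x in(.029,-.029):
    p=(proj('wrist',[W(x,y,.045)],s)[0]-[195,105])*3;cv2.drawMarker(big,tuple(int(v) for v in p),(0,0,255),0,12,1)
for x,y in((.088,.128),(.088,-.128),(-.088,-.128),(-.088,.128)):
    p=(proj('wrist',[W(x,y,.056)],s)[0]-[195,105])*3;cv2.drawMarker(big,tuple(int(v) for v in p),(0,255,0),0,12,1)
cv2.imwrite('pics/w4c.png',big)
t=cv2.imread('pics/top4.png');z=cv2.imread('pics/top0.png')
# bars: dark sleeve centroid in top, both times
for T in(z,t):
  gg=cv2.cvtColor(T,cv2.COLOR_BGR2GRAY)
  for n,c in dict(A=(278,296),B=(243,252),C=(187,243),D=(208,299)).items():
    r=gg[c[1]-20:c[1]+20,c[0]-14:c[0]+14];m=(r<60).astype(np.uint8);ys,xs=np.nonzero(m)
    if len(xs)<5: print(n,'none');continue
    cen=np.array([xs.mean()+c[0]-14,ys.mean()+c[1]-20]);print(n,len(xs),cen.round(1),at('top',[cen],.015)[0].round(4))
E
```

```text
-0.078 [array([379.6, 166.6]), array([376.7, 214.5])]
-0.026 [array([336. , 166.4]), array([334.8, 214.2])]
0.026 [array([292.4, 166.1]), array([293., 214.])]
0.078 [array([248.6, 165.8]), array([251.1, 213.7])]
corner [198.5 111.1]
corner [430.3 112.7]
corner [415.1 262.4]
corner [212.  261.3]
ex [ 0.118 -0.993  0.   ]
A 78 [277.6 295.9] [0.4491 0.0888 0.015 ]
B 85 [242.5 251.6] [0.5537 0.1717 0.015 ]
C 96 [185.8 243.2] [0.5748 0.3072 0.015 ]
D 89 [207.8 298.6] [0.4438 0.2534 0.015 ]
A none
B none
C 137 [190.7 252.9] [0.5519 0.2952 0.015 ]
D 156 [207.9 298.5] [0.4441 0.2531 0.015 ]
```

View pics/w4c.png

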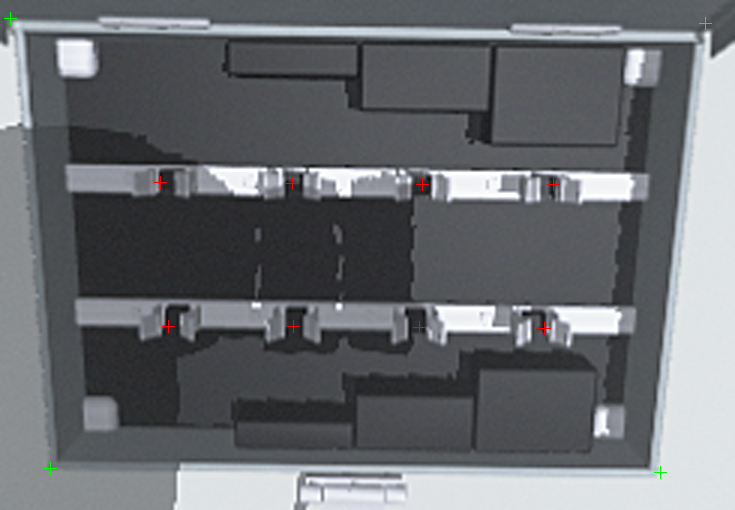

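The projected clip markers sit on the clips to about 1 mm, so the case pose holds. Next I move over the bars.

In the tool's units: -0.343 m / 0.5 = -0.686, 0.075 m / 0.5 = 0.15, -1.24 rad / 4 = -0.31.

```bash
echo '[[0.06,[-0.686,0.15,-0.06],-0.31],[0.06,[-0.686,0.15,-0.06],-0.31],[0.06,[-0.686,0.15,-0.06],-0.31],[0.06,[-0.686,0.15,-0.06],-0.31],[0.06,[-0.686,0.15,-0.06],-0.31],[0.06,[-0.686,0.15,-0.06],-0.31],[0.06,[-0.686,0.15,-0.06],-0.31],[0.06,[-0.686,0.15,-0.06],-0.31],[0.06,[-0.686,0.15,-0.06],-0.31],[0.06,[-0.686,0.15,-0.06],-0.31],[0.06,[-0.686,0.15,-0.06],-0.31],[0.06,[-0.686,0.15,-0.06],-0.31],[0.06,[-0.686,0.15,-0.06],-0.31],[0.06,[-0.686,0.15,-0.06],-0.31]]' > rows.txt && python3 -m creep rows.txt
python3 -c "
from h import *
s,i=snap('wrist','pics/w5.png');np.save('w5.npy',s,allow_pickle=True);print(s['q'].round(2))"
```

```text
t: 10.02
eef_pos: [0.4512, 0.1679, 0.3219]
ee_rot: [-3.142, -0.0, -0.213]
force: [-0.2, -0.9, 0.7]
width: 0.0599
gripper_force: 0.0
[ 0.77 -0.02 -0.24  0.   -1.35  0.59]
```

View pics/w5.png

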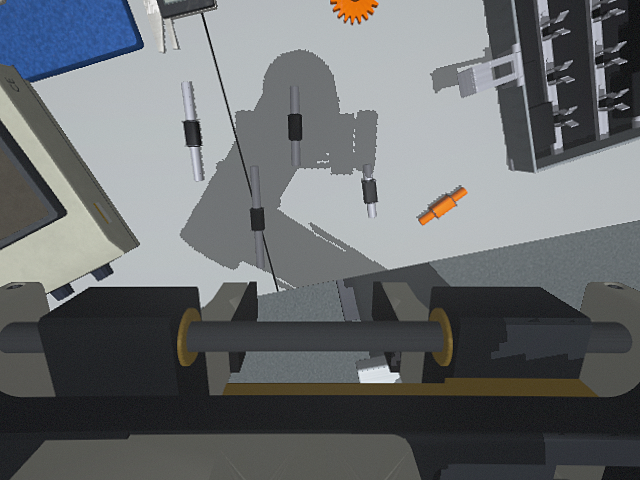

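Bars in the wrist view (sleeves): C at (192,133), B at (295,127), D at (257,219), A at (370,191). I measure centres, directions and lengths.

```bash
cat >> h.py <<'E'
def bars(im,s,rois,zs=.012,thr=None,pr=True):
    g=cv2.cvtColor(im,cv2.COLOR_BGR2GRAY);out={}
    for n,(c,e1,e2) in rois.items():
        x0,y0=c[0]-22,c[1]-25;r=g[y0:y0+50,x0:x0+44];m=(r<48).astype(np.uint8)
        k,l,st,cc=cv2.connectedComponentsWithStats(m);i=1+np.argmin([np.hypot(cc[j][0]-22,cc[j][1]-25)-st[j][4]*.05 for j in range(1,k)])
        cen=cc[i]+[x0,y0];P=at('wrist',[cen],zs,s)[0];E=at('wrist',[e1,e2],.009,s);d=E[0]-E[1];a=np.arctan2(d[1],d[0])
        print(n,'area',st[i][4],st[i][2:4],'px',cen.round(1),'c',P.round(4),'ends mid',E.mean(0).round(4),'len',np.linalg.norm(d).round(4),'ang',a.round(3));out[n]=(P,a)
    return out
E
python3 - <<'E'
from h import *
s=np.load('w5.npy',allow_pickle=True).item();im=cv2.imread('pics/w5.png')
bars(im,s,dict(A=((370,191),(368,165),(373,217)),B=((295,127),(295,86),(295,166)),C=((192,133),(186,82),(198,181)),D=((257,219),(254,166),(261,268))))
E
```

```text
A area 27 [ 4 20] px [363.9 194. ] c [0.4445 0.0992 0.012 ] ends mid [0.4453 0.089  0.009 ] len 0.0742 ang -0.068
B area 351 [14 27] px [294.7 126.5] c [0.5526 0.1741 0.012 ] ends mid [0.5516 0.1741 0.009 ] len 0.101 ang -0.231
C area 211 [17 26] px [192.6 132.1] c [0.5742 0.3091 0.012 ] ends mid [0.5728 0.3111 0.009 ] len 0.1259 ang -0.195
D area 278 [15 23] px [257.  219.1] c [0.4414 0.256  0.012 ] ends mid [0.4402 0.2559 0.009 ] len 0.1512 ang -0.196
```

In the tool's units: 0.3175 m / 0.5 = 0.635, 0.0975 m / 0.5 = 0.195, 0.018 rad / 4 = 0.0045.

```bash
python3 -c "
from h import *
go((.5523,.1741,.004),-.231+np.pi/2)"
echo '[[0.045,[0.06,-0.02,0],0.0045],[0.045,[0.13,-0.04,0],0.0045],[0.045,[0.195,-0.0546,0.04],0.0045],[0.045,[0.195,-0.0546,0.12],0.0045],[0.045,[0.195,-0.0546,0.2],0.0045],[0.045,[0.195,-0.0546,0.28],0.0045],[0.045,[0.195,-0.0546,0.36],0.0045],[0.045,[0.195,-0.0546,0.44],0.0045],[0.045,[0.195,-0.0546,0.5],0.0045],[0.045,[0.195,-0.0546,0.55],0.0045],[0.045,[0.195,-0.0546,0.59],0.0045],[0.045,[0.195,-0.0546,0.616],0.0045],[0.045,[0.195,-0.0546,0.635],0.0045],[0.045,[0.195,-0.0546,0.635],0.0045],[0.045,[0.195,-0.0546,0.635],0.0045],[0.01,[0.195,-0.0546,0.635],0.0045],[0.01,[0.195,-0.0546,0.635],0.0045],[0.01,[0.195,-0.0546,0.635],0.0045],[0.01,[0.195,-0.0546,0.635],0.0045],[0.01,[0.195,-0.0546,0.635],0.0045]]' > rows.txt && python3 -m creep rows.txt 45
```

```text
tool shift [ 0.0976 -0.0274  0.3178]
turn for closing axis 0.0183 q6 0.5920034762377424
t: 11.73
eef_pos: [0.552, 0.1754, 0.005]
ee_rot: [-3.141, -0.0, -0.227]
force: [-0.4, -1.9, 5.1]
width: 0.0172
gripper_force: 45.2
```

Careful with the scale: shifts go in shares of 50 cm and turns go in shares of 4 rad. That gives: 0.3532 m / 0.5 = 0.7064, -0.165 m / 0.5 = -0.33, 1.225 rad / 4 = 0.3063.

```bash
echo '[[0.01,[0,0,-0.06],0],[0.01,[0,0,-0.14],0],[0.01,[0,0,-0.22],0],[0.01,[0,0,-0.29],0],[0.01,[0,0,-0.33],0],[0.01,[0.145,0.7064,-0.33],0.3063],[0.01,[0.145,0.7064,-0.33],0.3063],[0.01,[0.145,0.7064,-0.33],0.3063],[0.01,[0.145,0.7064,-0.33],0.3063],[0.01,[0.145,0.7064,-0.33],0.3063],[0.01,[0.145,0.7064,-0.33],0.3063],[0.01,[0.145,0.7064,-0.33],0.3063],[0.01,[0.145,0.7064,-0.33],0.3063],[0.01,[0.145,0.7064,-0.33],0.3063],[0.01,[0.145,0.7064,-0.33],0.3063],[0.01,[0.145,0.7064,-0.33],0.3063],[0.01,[0.145,0.7064,-0.33],0.3063],[0.01,[0.145,0.7064,-0.33],0.3063],[0.01,[0.145,0.7064,-0.33],0.3063],[0.01,[0.145,0.7064,-0.33],0.3063]]' > rows.txt && python3 -m creep rows.txt
python3 -c "
from h import *
go(W(0,-.026,.027),TH)
snap('wrist','pics/w6.png')"
```

```text
t: 13.4
eef_pos: [0.5434, -0.1841, 0.1695]
ee_rot: [-3.141, 0.0, -1.449]
force: [0.3, -0.3, -0.7]
width: 0.0174
gripper_force: 45.0
tool shift [0.0009 0.0004 0.1425]
turn for closing axis 0.0034 q6 0.10794286881689033
```

View pics/w6.png

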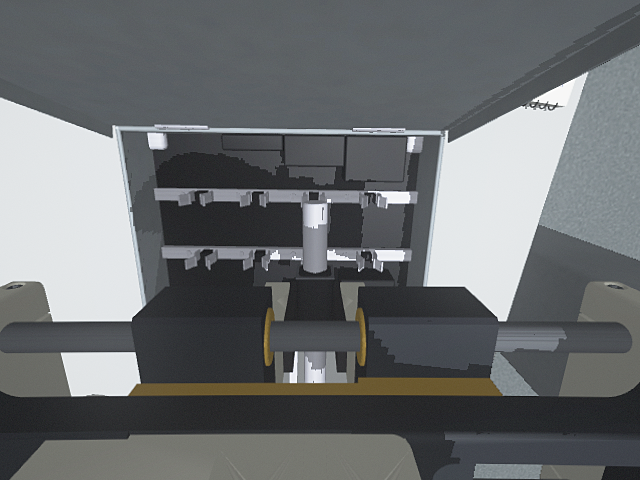

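Bar 100 is held level, in line with its bay (315,235). I press it down slowly.

In the tool's units: 0.1425 m / 0.5 = 0.285, 0.14 m / 0.5 = 0.28, 0.003 rad / 4 = 0.0008.

```bash
echo '[[0.01,[0.0018,0.0008,0.06],0.0008],[0.01,[0.0018,0.0008,0.13],0.0008],[0.01,[0.0018,0.0008,0.19],0.0008],[0.01,[0.0018,0.0008,0.22],0.0008],[0.01,[0.0018,0.0008,0.236],0.0008],[0.01,[0.0018,0.0008,0.244],0.0008],[0.01,[0.0018,0.0008,0.252],0.0008],[0.01,[0.0018,0.0008,0.26],0.0008],[0.01,[0.0018,0.0008,0.268],0.0008],[0.01,[0.0018,0.0008,0.274],0.0008],[0.01,[0.0018,0.0008,0.28],0.0008],[0.01,[0.0018,0.0008,0.285],0.0008],[0.01,[0.0018,0.0008,0.285],0.0008],[0.01,[0.0018,0.0008,0.285],0.0008]]' > rows.txt && python3 -m creep rows.txt 60
```

```text
t: 14.62
eef_pos: [0.5447, -0.186, 0.0278]
ee_rot: [-3.138, -0.001, -1.454]
force: [4.1, -0.6, 1.3]
width: 0.0173
gripper_force: 60.0
```

In the tool's units: 0.002 m / 0.5 = 0.004, 0.001 m / 0.5 = 0.002.

```bash
echo '[[0.01,[0,0,0.002],0],[0.01,[0,0,0.004],0],[0.01,[0,0,0.004],0],[0.01,[0,0,0.004],0]]' > rows.txt && python3 -m creep rows.txt
```

```text
t: 14.95
eef_pos: [0.5448, -0.1861, 0.0276]
ee_rot: [-3.138, -0.001, -1.454]
force: [-1.2, 2.8, 19.6]
width: 0.0175
gripper_force: 60.0
```

In the tool's units: -0.337 m / 0.5 = -0.674, -0.23 m / 0.5 = -0.46, -1.35 rad / 4 = -0.3375.

```bash
sed -i 's/C=np.array(\[.569,-.182,0\])/C=np.array([.5701,-.1819,0])/' h.py
echo '[[0.03,[0,0,0],0],[0.03,[0,0,0],0],[0.03,[0,0,0],0],[0.03,[0,0,-0.08],0],[0.03,[0,0,-0.16],0],[0.03,[0,0,-0.24],0],[0.03,[0,0,-0.32],0],[0.05,[0,0,-0.4],0],[0.05,[-0.674,0.152,-0.46],-0.3375],[0.05,[-0.674,0.152,-0.46],-0.3375],[0.05,[-0.674,0.152,-0.46],-0.3375],[0.05,[-0.674,0.152,-0.46],-0.3375],[0.05,[-0.674,0.152,-0.46],-0.3375],[0.05,[-0.674,0.152,-0.46],-0.3375],[0.05,[-0.674,0.152,-0.46],-0.3375],[0.05,[-0.674,0.152,-0.46],-0.3375],[0.05,[-0.674,0.152,-0.46],-0.3375],[0.05,[-0.674,0.152,-0.46],-0.3375],[0.05,[-0.674,0.152,-0.46],-0.3375],[0.05,[-0.674,0.152,-0.46],-0.3375]]' > rows.txt && python3 -m creep rows.txt
echo '[[0.05,[0,0,0],0],[0.05,[0,0,0],0]]' > rows.txt && python3 -m creep rows.txt
cat > look.py <<'E'
from h import *
import sys
# find black sleeves: project last known positions, search near
known=dict(A=(.4453,.089),C=(.5735,.310),D=(.441,.256))
s,im=snap('wrist',sys.argv[1]);g=cv2.cvtColor(im,cv2.COLOR_BGR2GRAY)
print(s['eef_pos'].round(4),s['ee_rot'].round(3))
m=(g<50).astype(np.uint8);m[280:]=0;m=cv2.morphologyEx(m,cv2.MORPH_OPEN,np.ones((3,3)))
k,l,st,cc=cv2.connectedComponentsWithStats(m)
for i in range(1,k):
    if not 100<st[i][4]<3000: continue
    c=cv2.findContours((l==i).astype(np.uint8),0,1)[0][0];r=cv2.minAreaRect(c);b=cv2.boxPoints(r);w=at('wrist',b,.018,s)
    e=[w[1]-w[0],w[2]-w[1]];L=[np.linalg.norm(v) for v in e];v=e[int(np.argmax(L))];a=(np.arctan2(v[1],v[0])+np.pi/2)%np.pi-np.pi/2
    if max(L)<.1 and max(L)>.02: print('px',np.round(r[0],1),'c',at('wrist',[r[0]],.014,s)[0].round(4),'LxW',np.round(sorted(L),4),'ang',a.round(3))
for n,p in known.items(): print(n,proj('wrist',[(*p,.012)],s)[0].round())
E
python3 look.py pics/w7.png
```

```text
t: 16.62
eef_pos: [0.4276, 0.1401, 0.2543]
ee_rot: [3.141, 0.001, -0.099]
force: [0.1, -0.4, -0.2]
width: 0.0499
gripper_force: 0.0
t: 16.78
eef_pos: [0.4282, 0.1395, 0.2545]
ee_rot: [3.141, 0.001, -0.109]
force: [-0.6, 0.3, 0.2]
width: 0.0503
gripper_force: 0.0
[0.4282 0.1395 0.2545] [ 3.141e+00  1.000e-03 -1.090e-01]
px [148.6  96.5] c [0.5725 0.3089 0.014 ] LxW [0.0215 0.0322] ang -0.183
px [636.5 138.5] c [ 0.4682 -0.23    0.014 ] LxW [0.0054 0.0299] ang 0.171
px [220.  208.5] c [0.441  0.2549 0.014 ] LxW [0.019  0.0306] ang -0.184
A [356. 190.]
C [148.  96.]
D [220. 208.]
```

```bash
python3 - <<'E'
from h import *
im=cv2.imread('pics/w7.png')
s=arm.get_state();g=cv2.cvtColor(im,cv2.COLOR_BGR2GRAY)
print(g[165:220:3,335:380:3])
cv2.imwrite('pics/w7c.png',cv2.resize(im[120:260,290:430],(560,560),interpolation=2))
E
```

```text
[[116 114 118 117 118  98 118 121 116 204 135 115 118 116 118]
 [115 116 117 116 119 100 117 119 117 117 118 118 117 116 116]
 [116 118 118 116 119  99 120 122 118 116 119 117 118 121 118]
 [114 116 117 118 122 104 125 129 103 196 198 118 118 115 117]
 [116 116 117 119  81  66  65  51  51  98 114 118 118 118 118]
 [115 117 116 121  40  48  49  55  52  96 116 118 118 117 120]
 [105 117 118 117  44  48  53  53  52 162 200 201 113 109 114]
 [102 115 115 119  42  51  52  51  51 158 194 192 197 194 189]
 [197 198 205 187  38  49  52  52  52 157 193 193 192 194 202]
 [192 191 193 196  36  49  50  49  52 160 193 193 192 192 193]
 [193 192 192 197  35  73  79  73  68 105 195 193 194 194 193]
 [193 191 193 194  33  70  78  70  67 106 194 194 194 192 192]
 [193 193 192 195  37  71  64  59  54  98 191 193 193 193 194]
 [191 192 191 193 201 120 190 190 130 196 191 194 194 194 192]
 [194 193 194 190 193 120 198 201 141 192 192 195 190 193 193]
 [194 194 194 192 193 118 196 203 139 191 194 194 194 195 193]
 [192 192 193 194 194 116 195 200 143 193 194 192 191 192 194]
 [193 194 193 191 195 111 194 201 145 193 194 195 193 192 193]
 [195 193 193 193 194 150 191 210 193 193 193 193 194 194 193]]
```

View pics/w7c.png

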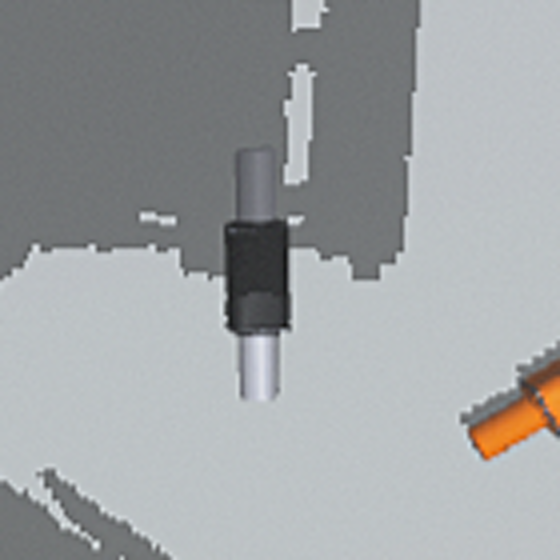

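Bar A lies at crop (258,277), i.e. image (354.5,189.2), with ends at (353.8,157.2) and (355,220).

```bash
python3 - <<'E'
from h import *
s=arm.get_state();e=at('wrist',[(353.8,157.2),(355,220)],.009,s);c=at('wrist',[(354.5,189.2)],.014,s)[0]
d=e[0]-e[1];a=np.arctan2(d[1],d[0]);print(e.mean(0),c,np.linalg.norm(d),a)
m=(e.mean(0)+c)/2;go((m[0],m[1],.004),a+np.pi/2);print(s['q'].round(2))
E
```

```text
[0.4458038  0.08995911 0.009     ] [0.44684551 0.09035302 0.014     ] 0.07588260400832057 -0.053500968176644306
tool shift [0.0234 0.0469 0.2506]
turn for closing axis -0.0548 q6 0.7078980763356085
[ 0.75 -0.04 -0.41 -0.   -1.2   0.71]
```

In the tool's units: 0.25 m / 0.5 = 0.5, 0.242 m / 0.5 = 0.484, -0.055 rad / 4 = -0.0138.

```bash
echo '[[0.045,[0.0468,0.0938,0],-0.0138],[0.045,[0.0468,0.0938,0.06],-0.0138],[0.045,[0.0468,0.0938,0.14],-0.0138],[0.045,[0.0468,0.0938,0.22],-0.0138],[0.045,[0.0468,0.0938,0.3],-0.0138],[0.045,[0.0468,0.0938,0.37],-0.0138],[0.045,[0.0468,0.0938,0.42],-0.0138],[0.045,[0.0468,0.0938,0.46],-0.0138],[0.045,[0.0468,0.0938,0.484],-0.0138],[0.045,[0.0468,0.0938,0.5],-0.0138],[0.045,[0.0468,0.0938,0.5],-0.0138],[0.045,[0.0468,0.0938,0.5],-0.0138],[0.01,[0.0468,0.0938,0.5],-0.0138],[0.01,[0.0468,0.0938,0.5],-0.0138],[0.01,[0.0468,0.0938,0.5],-0.0138],[0.01,[0.0468,0.0938,0.5],-0.0138],[0.01,[0.0468,0.0938,0.5],-0.0138]]' > rows.txt && python3 -m creep rows.txt 45
python3 -c "
from h import *
go(W(0,-.078,.17),TH)"
```

```text
t: 18.25
eef_pos: [0.4469, 0.0909, 0.0054]
ee_rot: [-3.141, -0.001, -0.05]
force: [0.2, -1.1, 4.0]
width: 0.0176
gripper_force: 45.2
tool shift [ 0.0598  0.2794 -0.1647]
turn for closing axis 1.4024 q6 0.886101654159981
```

In the tool's units: 0.2794 m / 0.5 = 0.5588, -0.165 m / 0.5 = -0.33, 1.402 rad / 4 = 0.3505.

```bash
echo '[[0.01,[0,0,-0.06],0],[0.01,[0,0,-0.14],0],[0.01,[0,0,-0.22],0],[0.01,[0,0,-0.3],0],[0.01,[0,0,-0.33],0],[0.01,[0.12,0.5588,-0.33],0.3505],[0.01,[0.12,0.5588,-0.33],0.3505],[0.01,[0.12,0.5588,-0.33],0.3505],[0.01,[0.12,0.5588,-0.33],0.3505],[0.01,[0.12,0.5588,-0.33],0.3505],[0.01,[0.12,0.5588,-0.33],0.3505],[0.01,[0.12,0.5588,-0.33],0.3505],[0.01,[0.12,0.5588,-0.33],0.3505],[0.01,[0.12,0.5588,-0.33],0.3505],[0.01,[0.12,0.5588,-0.33],0.3505],[0.01,[0.12,0.5588,-0.33],0.3505],[0.01,[0.12,0.5588,-0.33],0.3505],[0.01,[0.12,0.5588,-0.33],0.3505],[0.01,[0.12,0.5588,-0.33],0.3505],[0.01,[0.12,0.5588,-0.33],0.3505]]' > rows.txt && python3 -m creep rows.txt
python3 -c "
from h import *
go(W(0,-.078,.027),TH);snap('wrist','pics/w8.png')
s=arm.get_state();p=W(0,-.078,0);print([proj('wrist',[pose(s)[:3,3]+(W(x,0,0)-C)+np.array([0,0,.004+.006])],s).round() for x in(.0375,-.0375)])
g=cv2.cvtColor(cv2.imread('pics/w8.png'),6);print(g[180:290:4,300:330:4])"
```

```text
t: 19.92
eef_pos: [0.4926, -0.1911, 0.1698]
ee_rot: [3.141, 0.0, -1.45]
force: [-0.2, 0.4, -1.1]
width: 0.0175
gripper_force: 45.0
tool shift [ 1.000e-04 -0.000e+00  1.428e-01]
turn for closing axis 0.0019 q6 0.11924008009758026
[array([[313., 231.]]), array([[313., 369.]])]
[[ 86  86  87  52  88  89  93  92]
 [ 47  44  49  46  44  63  64  97]
 [ 46  44  44  48  48  49  49  51]
 [146 152 147 160 161 153 151 135]
 [148 107 131  48  50 142 106 148]
 [155 116 137  47  46 147 119 255]
 [ 36 114 140  48  51 142 115 147]
 [ 41  96  38  45  80  82 142  72]
 [ 47  45  49  46  81  82  86  83]
 [ 43  48  48  50  85  82  79  84]
 [ 48  45  47  48  84  79  82  82]
 [ 49  45  46  48  78  80  80  84]
 [ 44  63 101 110 107 104  92  80]
 [ 44 121 128 128 124 130 131  53]
 [ 44 124 136 143 152 146 133  43]
 [ 48 124 134 142 150 147 135  45]
 [ 44 122 137 143 150 146 133  45]
 [ 98 122 139 144 151 146 132  85]
 [148 123 138 144 152 146 133 249]
 [144 122 135 143 153 147 133 244]
 [239 118 137 144 149 145 131 255]
 [ 61 123 136 144 149 147 132  69]
 [ 39 124 139 144 151 146 130  36]
 [ 40  39 125 150 154 155  48  43]
 [ 34  42  42  36  37  42  42  42]
 [ 72  75  73  73  74  74  74  73]
 [ 39  45  40  46  45  44  44  47]
 [ 41  44  44  44  43  43  46  43]]
```

Tip is at v≈229 against 231 predicted, and the clip gap is centred at u≈314. I press it in.

In the tool's units: 0.1445 m / 0.5 = 0.289, 0.144 m / 0.5 = 0.288, 0.002 rad / 4 = 0.0005.

```bash
echo '[[0.01,[0,0,0.06],0.0005],[0.01,[0,0,0.13],0.0005],[0.01,[0,0,0.19],0.0005],[0.01,[0,0,0.22],0.0005],[0.01,[0,0,0.236],0.0005],[0.01,[0,0,0.244],0.0005],[0.01,[0,0,0.252],0.0005],[0.01,[0,0,0.26],0.0005],[0.01,[0,0,0.268],0.0005],[0.01,[0,0,0.274],0.0005],[0.01,[0,0,0.28],0.0005],[0.01,[0,0,0.284],0.0005],[0.01,[0,0,0.286],0.0005],[0.01,[0,0,0.288],0.0005],[0.01,[0,0,0.289],0.0005],[0.01,[0,0,0.289],0.0005]]' > rows.txt && python3 -m creep rows.txt 60
```

```text
t: 21.3
eef_pos: [0.4934, -0.1913, 0.0279]
ee_rot: [-3.14, -0.001, -1.453]
force: [-8.2, 3.7, 24.8]
width: 0.017
gripper_force: 60.0
```

In the tool's units: -0.446 m / 0.5 = -0.892, 0.0157 m / 0.5 = 0.0314, -1.263 rad / 4 = -0.3158.

```bash
echo '[[0.03,[0,0,0],0],[0.03,[0,0,0],0],[0.03,[0,0,0],0],[0.03,[0,0,-0.08],0],[0.03,[0,0,-0.16],0],[0.03,[0,0,-0.24],0],[0.03,[0,0,-0.32],0],[0.05,[-0.892,0.0314,-0.46],-0.3158],[0.05,[-0.892,0.0314,-0.46],-0.3158],[0.05,[-0.892,0.0314,-0.46],-0.3158],[0.05,[-0.892,0.0314,-0.46],-0.3158],[0.05,[-0.892,0.0314,-0.46],-0.3158],[0.05,[-0.892,0.0314,-0.46],-0.3158],[0.05,[-0.892,0.0314,-0.46],-0.3158],[0.05,[-0.892,0.0314,-0.46],-0.3158],[0.05,[-0.892,0.0314,-0.46],-0.3158],[0.05,[-0.892,0.0314,-0.46],-0.3158],[0.05,[-0.892,0.0314,-0.46],-0.3158],[0.05,[-0.892,0.0314,-0.46],-0.3158],[0.05,[-0.892,0.0314,-0.46],-0.3158]]' > rows.txt && python3 -m creep rows.txt
echo '[[0.05,[0,0,0],0],[0.05,[0,0,0],0],[0.05,[0,0,0],0]]' > rows.txt && python3 -m creep rows.txt
python3 look.py pics/w9.png;  python3 -c "
from h import *
go((.441,.2553,.004),-.19+np.pi/2)"
```

```text
t: 22.97
eef_pos: [0.4247, 0.2518, 0.2552]
ee_rot: [3.141, 0.0, -0.188]
force: [-0.0, -1.2, -0.2]
width: 0.0499
gripper_force: 0.0
t: 23.22
eef_pos: [0.4252, 0.2489, 0.2552]
ee_rot: [3.141, 0.0, -0.192]
force: [0.2, 0.4, 1.0]
width: 0.0499
gripper_force: 0.0
[0.4252 0.2489 0.2552] [ 3.141  0.    -0.192]
px [92.5  3.5] c [0.6765 0.4322 0.014 ] LxW [0.0061 0.0309] ang 1.392
px [61.3 10.5] c [0.6764 0.4657 0.014 ] LxW [0.0073 0.0416] ang -1.521
px [241.7  88. ] c [0.5726 0.3029 0.014 ] LxW [0.0045 0.028 ] ang -0.157
px [306.5 191.5] c [0.4478 0.2554 0.014 ] LxW [0.0154 0.0202] ang -0.193
A [445. 166.]
C [236.  89.]
D [307. 197.]
tool shift [ 0.0142 -0.0093  0.2513]
turn for closing axis -0.0024 q6 0.44917953878349465
```

In the tool's units: 0.251 m / 0.5 = 0.502, 0.242 m / 0.5 = 0.484.

```bash
echo '[[0.045,[0.0284,-0.0186,0],0],[0.045,[0.0284,-0.0186,0.06],0],[0.045,[0.0284,-0.0186,0.14],0],[0.045,[0.0284,-0.0186,0.22],0],[0.045,[0.0284,-0.0186,0.3],0],[0.045,[0.0284,-0.0186,0.37],0],[0.045,[0.0284,-0.0186,0.42],0],[0.045,[0.0284,-0.0186,0.46],0],[0.045,[0.0284,-0.0186,0.484],0],[0.045,[0.0284,-0.0186,0.502],0],[0.045,[0.0284,-0.0186,0.502],0],[0.045,[0.0284,-0.0186,0.502],0],[0.01,[0.0284,-0.0186,0.502],0],[0.01,[0.0284,-0.0186,0.502],0],[0.01,[0.0284,-0.0186,0.502],0],[0.01,[0.0284,-0.0186,0.502],0],[0.01,[0.0284,-0.0186,0.502],0]]' > rows.txt && python3 -m creep rows.txt 45
python3 -c "
from h import *
go(W(0,.078,.17),TH)"
```

```text
t: 24.68
eef_pos: [0.4409, 0.2564, 0.0049]
ee_rot: [-3.141, -0.0, -0.191]
force: [0.3, -1.8, 4.7]
width: 0.0176
gripper_force: 45.2
tool shift [ 0.2843  0.382  -0.1652]
turn for closing axis 1.2614 q6 0.46767582478283803
```

In the tool's units: 0.382 m / 0.5 = 0.764, 0.284 m / 0.5 = 0.568, 1.261 rad / 4 = 0.3153.

```bash
echo '[[0.01,[0,0,-0.06],0],[0.01,[0,0,-0.14],0],[0.01,[0,0,-0.22],0],[0.01,[0,0,-0.3],0],[0.01,[0.568,0.764,-0.33],0.3153],[0.01,[0.568,0.764,-0.33],0.3153],[0.01,[0.568,0.764,-0.33],0.3153],[0.01,[0.568,0.764,-0.33],0.3153],[0.01,[0.568,0.764,-0.33],0.3153],[0.01,[0.568,0.764,-0.33],0.3153],[0.01,[0.568,0.764,-0.33],0.3153],[0.01,[0.568,0.764,-0.33],0.3153],[0.01,[0.568,0.764,-0.33],0.3153],[0.01,[0.568,0.764,-0.33],0.3153],[0.01,[0.568,0.764,-0.33],0.3153],[0.01,[0.568,0.764,-0.33],0.3153],[0.01,[0.568,0.764,-0.33],0.3153],[0.01,[0.568,0.764,-0.33],0.3153],[0.01,[0.568,0.764,-0.33],0.3153],[0.01,[0.568,0.764,-0.33],0.3153]]' > rows.txt && python3 -m creep rows.txt
echo '[[0.01,[0.568,0.764,-0.33],0.3153]]' > rows.txt && python3 -m creep rows.txt >/dev/null 2>&1 <<< '' & sleep 0; wait
true
```

```text
t: 26.35
eef_pos: [0.6468, -0.1716, 0.1693]
ee_rot: [3.141, 0.0, -1.451]
force: [0.2, 0.2, -1.8]
width: 0.0176
gripper_force: 45.0
```

```bash
echo '[[0.01,[0,0,0],0],[0.01,[0,0,0],0]]' > rows.txt && python3 -m creep rows.txt
python3 -c "
from h import *
go(W(0,.078,.027),TH)"
```

```text
t: 26.6
eef_pos: [0.6181, -0.1994, 0.1846]
ee_rot: [-3.14, -0.0, -1.576]
force: [0.2, 0.9, -1.7]
width: 0.0174
gripper_force: 45.0
tool shift [-0.0269 -0.0289  0.1576]
turn for closing axis -0.1244 q6 0.006464807377109281
```

That stray extra row only shifted the arm 4 cm in free air. I correct it and hover over bay_150.

In the tool's units: -0.0289 m / 0.5 = -0.0578, -0.0269 m / 0.5 = -0.0538, -0.124 rad / 4 = -0.031.

```bash
echo '[[0.01,[-0.0538,-0.0578,0.0292],-0.031],[0.01,[-0.0538,-0.0578,0.0292],-0.031],[0.01,[-0.0538,-0.0578,0.0292],-0.031],[0.01,[-0.0538,-0.0578,0.0292],-0.031],[0.01,[-0.0538,-0.0578,0.0292],-0.031]]' > rows.txt && python3 -m creep rows.txt
python3 -c "
from h import *
go(W(0,.078,.0265),TH);snap('wrist','pics/w10.png')
s=arm.get_state();print([proj('wrist',[pose(s)[:3,3]+(W(x,0,0)-C)+np.array([0,0,.004+.006])],s).round() for x in(.075,)])
g=cv2.cvtColor(cv2.imread('pics/w10.png'),6);print(g[130:290:5,292:336:4])"
```

```text
t: 27.02
eef_pos: [0.6476, -0.1724, 0.1686]
ee_rot: [-3.142, -0.0, -1.452]
force: [0.1, 0.3, -1.5]
width: 0.0174
gripper_force: 45.0
tool shift [2.000e-04 1.000e-04 1.421e-01]
turn for closing axis -0.0001 q6 0.08844356101909777
[array([[312., 146.]])]
[[209 102 108 132 115 121 125 138 141 136 147]
 [ 84  87  84  89  85  86  84  86  82  81  84]
 [ 88  85  89  88  90  91  91  93  93  94  95]
 [ 87  86  86  88  85  81  83  84  84  92  96]
 [ 85  84  86 157 216 231 240 231 215 103  94]
 [ 84  86  87 157 216 231 240 231 215 101  96]
 [ 85  87  85 157 215 241 240 229 213  90  94]
 [ 84  88  84 156 215 231 240 228 213  90  96]
 [ 85  84  85 156 215 231 240 228 212  89  96]
 [ 86  87  90 157 217 232 240 229 215  88  93]
 [ 51  51  52 157 217 232 240 231 227  88  97]
 [ 52  50  47 160 216 232 239 230 214  33  52]
 [141 140 140 158 216 232 239 230 215 119 112]
 [151 157 159 158 215 231 239 227 212 159 155]
 [158 157 160 157 216 232 239 226 211 255 148]
 [ 52  53  41 159 217 232 240 227 211  82  47]
 [ 50  52  51 160 216 232 239 227 210  78  53]
 [ 51  51  53 162 216 232 238 227 212  78  49]
 [ 50  49  48 160 216 232 239 229 214  72  49]
 [ 48  53  51 133 217 233 239 131 125  80  51]
 [ 46  52  49 129 145 149 154 140 132  81  51]
 [ 49  51  48 126 143 152 156 143 131  45  49]
 [ 49  46  49 127 143 151 156 140 134  43  48]
 [ 47  45  45 127 143 150 155 139 134  39  47]
 [152 155 153 125 144 150 155 140 130 141 136]
 [148 136 150 123 142 152 155 138 130 246 239]
 [103 104 109 124 142 150 154 141 130 139 137]
 [ 65  66  55 128 142 150 154 144 130  47  63]
 [ 66  65  40  67 155 152 155 149  83  40  65]
 [ 66  63  40  42  41  38  40  39  43  37  61]
 [ 68  49  41  40  44  41  39  41  40  39  32]
 [ 40  44  44  47  43  42  44  46  43  39  39]]
```

In the tool's units: 0.1435 m / 0.5 = 0.287, 0.143 m / 0.5 = 0.286.

```bash
echo '[[0.01,[0,0,0.06],0],[0.01,[0,0,0.13],0],[0.01,[0,0,0.19],0],[0.01,[0,0,0.22],0],[0.01,[0,0,0.236],0],[0.01,[0,0,0.244],0],[0.01,[0,0,0.252],0],[0.01,[0,0,0.26],0],[0.01,[0,0,0.268],0],[0.01,[0,0,0.274],0],[0.01,[0,0,0.28],0],[0.01,[0,0,0.284],0],[0.01,[0,0,0.285],0],[0.01,[0,0,0.286],0],[0.01,[0,0,0.287],0],[0.01,[0,0,0.287],0]]' > rows.txt && python3 -m creep rows.txt 60
```

```text
t: 28.4
eef_pos: [0.6483, -0.1731, 0.0276]
ee_rot: [-3.14, -0.001, -1.452]
force: [-6.6, 0.8, 14.4]
width: 0.0173
gripper_force: 60.0
```

In the tool's units: -0.483 m / 0.5 = -0.966, 0.056 m / 0.5 = 0.112, -1.262 rad / 4 = -0.3155.

```bash
echo '[[0.03,[0,0,0],0],[0.03,[0,0,0],0],[0.03,[0,0,0],0],[0.03,[0,0,-0.08],0],[0.03,[0,0,-0.16],0],[0.03,[0,0,-0.24],0],[0.03,[0,0,-0.32],0],[0.05,[-0.966,0.112,-0.46],-0.3155],[0.05,[-0.966,0.112,-0.46],-0.3155],[0.05,[-0.966,0.112,-0.46],-0.3155],[0.05,[-0.966,0.112,-0.46],-0.3155],[0.05,[-0.966,0.112,-0.46],-0.3155],[0.05,[-0.966,0.112,-0.46],-0.3155],[0.05,[-0.966,0.112,-0.46],-0.3155],[0.05,[-0.966,0.112,-0.46],-0.3155],[0.05,[-0.966,0.112,-0.46],-0.3155],[0.05,[-0.966,0.112,-0.46],-0.3155],[0.05,[-0.966,0.112,-0.46],-0.3155],[0.05,[-0.966,0.112,-0.46],-0.3155],[0.05,[-0.966,0.112,-0.46],-0.3155]]' > rows.txt && python3 -m creep rows.txt
echo '[[0.05,[0,0,0],0],[0.05,[0,0,0],0],[0.05,[0,0,0],0],[0.05,[0,0,0],0]]' > rows.txt && python3 -m creep rows.txt
sed -i 's/g<50/g<100/' look.py; python3 look.py pics/w11.png
```

```text
t: 30.07
eef_pos: [0.5344, 0.3057, 0.2555]
ee_rot: [-3.14, -0.001, -0.186]
force: [1.9, 0.1, 0.4]
width: 0.05
gripper_force: 0.0
t: 30.4
eef_pos: [0.5355, 0.299, 0.2548]
ee_rot: [3.141, 0.0, -0.192]
force: [0.3, -0.7, -0.1]
width: 0.0501
gripper_force: 0.0
[0.5355 0.299  0.2548] [ 3.141  0.    -0.192]
px [308.8  28.8] c [0.7241 0.2696 0.014 ] LxW [0.0396 0.0649] ang 1.547
px [299.5 179.5] c [0.5737 0.3109 0.014 ] LxW [0.0174 0.0337] ang -0.199
px [572.6 254.2] c [ 0.4166 -0.0075  0.014 ] LxW [0.0132 0.0537] ang -1.072
A [492. 246.]
C [300. 179.]
D [362. 273.]
```

In the tool's units: 0.22 m / 0.5 = 0.44, 0.21 m / 0.5 = 0.42, 0.005 rad / 4 = 0.0013.

```bash
python3 -c "
from h import *
go((.5734,.3107,.004),-.197+np.pi/2)"
echo '[[0.045,[0.07,-0.0084,0],0.0013],[0.045,[0.07,-0.0084,0.06],0.0013],[0.045,[0.07,-0.0084,0.14],0.0013],[0.045,[0.07,-0.0084,0.22],0.0013],[0.045,[0.07,-0.0084,0.3],0.0013],[0.045,[0.07,-0.0084,0.37],0.0013],[0.045,[0.07,-0.0084,0.42],0.0013],[0.045,[0.07,-0.0084,0.44],0.0013]]' > rows.txt && python3 -m creep rows.txt
python3 -c "
from h import *
go((.5734,.3107,.004),-.197+np.pi/2)"
```

```text
tool shift [ 0.035  -0.0187  0.2508]
turn for closing axis 0.0047 q6 0.5512194987242004
t: 31.12
eef_pos: [0.5687, 0.295, 0.0306]
ee_rot: [3.137, 0.004, -0.198]
force: [-1.0, 0.5, 1.0]
width: 0.0451
gripper_force: 0.0
tool shift [ 0.0016 -0.0164  0.0265]
turn for closing axis -0.0008 q6 0.5914595669828483
```

In the tool's units: 0.03 m / 0.5 = 0.06, -0.0145 m / 0.5 = -0.029.

```bash
echo '[[0.045,[0,-0.029,0],0],[0.045,[0,-0.029,0],0],[0.045,[0,-0.029,0.02],0],[0.045,[0,-0.029,0.04],0],[0.045,[0,-0.029,0.06],0],[0.045,[0,-0.029,0.06],0],[0.045,[0,-0.029,0.06],0],[0.01,[0,-0.029,0.06],0],[0.01,[0,-0.029,0.06],0],[0.01,[0,-0.029,0.06],0],[0.01,[0,-0.029,0.06],0],[0.01,[0,-0.029,0.06],0]]' > rows.txt && python3 -m creep rows.txt 45
python3 -c "
from h import *
go(W(0,.026,.17),TH)"
```

```text
t: 32.12
eef_pos: [0.5732, 0.3117, 0.0052]
ee_rot: [3.141, -0.0, -0.196]
force: [-1.2, -1.9, 2.3]
width: 0.0173
gripper_force: 45.2
tool shift [ 0.1177  0.4768 -0.1647]
turn for closing axis 1.2564 q6 0.5784494661313184
```

In the tool's units: 0.477 m / 0.5 = 0.954, -0.165 m / 0.5 = -0.33, 1.256 rad / 4 = 0.314.

```bash
echo '[[0.01,[0,0,-0.06],0],[0.01,[0,0,-0.14],0],[0.01,[0,0,-0.22],0],[0.01,[0,0,-0.3],0],[0.01,[0.2354,0.954,-0.33],0.314],[0.01,[0.2354,0.954,-0.33],0.314],[0.01,[0.2354,0.954,-0.33],0.314],[0.01,[0.2354,0.954,-0.33],0.314],[0.01,[0.2354,0.954,-0.33],0.314],[0.01,[0.2354,0.954,-0.33],0.314],[0.01,[0.2354,0.954,-0.33],0.314],[0.01,[0.2354,0.954,-0.33],0.314],[0.01,[0.2354,0.954,-0.33],0.314],[0.01,[0.2354,0.954,-0.33],0.314],[0.01,[0.2354,0.954,-0.33],0.314],[0.01,[0.2354,0.954,-0.33],0.314],[0.01,[0.2354,0.954,-0.33],0.314],[0.01,[0.2354,0.954,-0.33],0.314],[0.01,[0.2354,0.954,-0.33],0.314],[0.01,[0.2354,0.954,-0.33],0.314]]' > rows.txt && python3 -m creep rows.txt
python3 -c "
from h import *
go(W(0,.026,.0265),TH);snap('wrist','pics/w12.png')
s=arm.get_state();print([proj('wrist',[pose(s)[:3,3]+(W(x,0,0)-C)+np.array([0,0,.004+.006])],s).round() for x in(.0625,)])
g=cv2.cvtColor(cv2.imread('pics/w12.png'),6);print(g[150:290:5,292:336:4])"
```

```text
t: 33.78
eef_pos: [0.5958, -0.1781, 0.1698]
ee_rot: [3.141, 0.0, -1.451]
force: [0.4, 0.6, -1.8]
width: 0.0178
gripper_force: 45.0
tool shift [ 8.000e-04 -1.000e-04  1.433e-01]
turn for closing axis 0.001 q6 0.09694098175096487
[array([[313., 176.]])]
[[ 36  35  38  38  40  40  43  46  47  49  50]
 [ 82  84  87  87  87  86  86  92  92  92  90]
 [ 85  83  87  88  86  87  89  88  90  90  93]
 [ 81  82  85  86  87  88  88  90  90  91  91]
 [ 83  83  85  85  89  88  88  89  90  89  91]
 [ 85  86  89 105 104  97  98 102 106  87  90]
 [ 49  50  46 156 215 231 239 233 220  84  95]
 [ 47  47  47 155 215 232 237 235 228  33  50]
 [150 150 149 155 214 231 237 234 220 117 124]
 [150 140 157 155 214 231 238 234 220 150 151]
 [162 157 162 153 213 237 237 231 215 255 143]
 [ 50  50  41 157 214 233 237 231 216  75  47]
 [ 49  50  48 158 217 233 237 231 216  75  49]
 [ 49  50  50 159 215 232 237 231 217  76  51]
 [ 47  52  49 158 216 232 237 232 219  81  55]
 [ 48  49  49 133 215 234 237 134 129  78  50]
 [ 50  50  47 124 230 153 152 147 136  78  52]
 [ 48  49  51 127 145 154 152 144 136  43  53]
 [ 48  46  49 130 143 153 153 145 134  43  49]
 [ 40  42  40 126 143 151 152 144 134  43  49]
 [151 151 151 126 144 152 151 143 136 246 135]
 [146 141 148 125 141 152 152 142 133 245 239]
 [ 51  48  48 123 143 155 152 144 132 104 101]
 [ 67  65  64 126 145 151 153 143 134  58  66]
 [ 67  63  37  94 149 153 152 147 106  43  63]
 [ 64  63  42  42  41  40  42  42  43  39  64]
 [ 65  55  47  47  47  46  44  45  46  48  43]
 [ 38  39  41  42  45  45  44  47  45  43  39]]
```

Bar 125 is straight, with the tip where predicted. I press it home, then release, rise and take a checking picture.

In the tool's units: 0.1447 m / 0.5 = 0.2894, 0.144 m / 0.5 = 0.288.

```bash
echo '[[0.01,[0.0016,0,0.06],0],[0.01,[0.0016,0,0.13],0],[0.01,[0.0016,0,0.19],0],[0.01,[0.0016,0,0.22],0],[0.01,[0.0016,0,0.236],0],[0.01,[0.0016,0,0.244],0],[0.01,[0.0016,0,0.252],0],[0.01,[0.0016,0,0.26],0],[0.01,[0.0016,0,0.268],0],[0.01,[0.0016,0,0.274],0],[0.01,[0.0016,0,0.28],0],[0.01,[0.0016,0,0.286],0],[0.01,[0.0016,0,0.288],0],[0.01,[0.0016,0,0.2894],0],[0.01,[0.0016,0,0.2894],0],[0.01,[0.0016,0,0.2894],0]]' > rows.txt && python3 -m creep rows.txt 60
echo '[[0.03,[0,0,0],0],[0.03,[0,0,0],0],[0.03,[0,0,0],0],[0.03,[0,0,-0.08],0],[0.03,[0,0,-0.16],0],[0.03,[0,0,-0.24],0],[0.03,[0,0,-0.32],0],[0.045,[0,0,-0.4],0],[0.045,[0,0,-0.48],0],[0.045,[0,0.06,-0.52],0],[0.045,[0,0.06,-0.52],0],[0.045,[0,0.06,-0.52],0]]' > rows.txt && python3 -m creep rows.txt
python3 -c "
from h import *
s,im=snap('wrist','pics/w13.png')
a=proj('wrist',[W(-.1,.14,.05),W(.1,-.14,.05)],s);print(a);u0,u1=sorted(a[:,0]);v0,v1=sorted(a[:,1])
c=im[max(0,int(v0)):int(v1),int(u0):int(u1)];f=min(800/c.shape[1],600/c.shape[0]);cv2.imwrite('pics/w13c.png',cv2.resize(c,None,fx=f,fy=f,interpolation=2))"
```

```text
t: 35.17
eef_pos: [0.5968, -0.1799, 0.0279]
ee_rot: [-3.139, -0.001, -1.451]
force: [-5.0, 2.4, 16.2]
width: 0.0175
gripper_force: 60.0
t: 36.17
eef_pos: [0.5661, -0.1834, 0.2873]
ee_rot: [-3.137, -0.0, -1.452]
force: [0.3, -0.1, -0.3]
width: 0.0447
gripper_force: 0.0
[[203.21276393 286.04719012]
 [435.97345807 121.91146433]]
```

View pics/w13c.png

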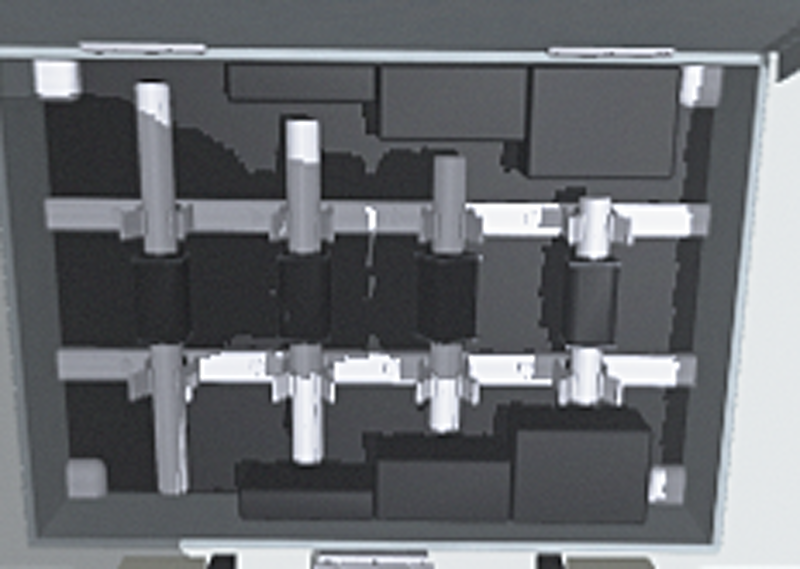

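All four bars sit in both clips, longest at left (162,290) and shortest at right (592,300), in order. Next I re-grip the tab and close the lid.

```bash
python3 -c "
from h import *
go((.5086,-.3285,.245),TH)"

```

```text
tool shift [0.1375 0.0742 0.0403]
turn for closing axis 0.0 q6 0.10390244855094745
```

In the tool's units: 0.1375 m / 0.5 = 0.275, 0.1 m / 0.5 = 0.2.

```bash
echo '[[0.045,[0,0,-0.08],0],[0.045,[0.06,0.04,-0.1],0],[0.045,[0.13,0.08,-0.1],0],[0.045,[0.2,0.12,-0.1],0],[0.045,[0.275,0.1484,-0.1],0],[0.045,[0.275,0.1484,-0.1],0],[0.045,[0.275,0.1484,-0.06],0],[0.045,[0.275,0.1484,0],0],[0.045,[0.275,0.1484,0.05],0],[0.045,[0.275,0.1484,0.08],0],[0.045,[0.275,0.1484,0.08],0],[0.015,[0.275,0.1484,0.08],0],[0.015,[0.275,0.1484,0.08],0],[0.015,[0.275,0.1484,0.08],0],[0.015,[0.275,0.1484,0.08],0],[0.015,[0.275,0.1484,0.08],0]]' > rows.txt && python3 -m creep rows.txt 50
python3 -c "
import numpy as np
a0=1.8
for a in np.arange(1.7,-.01,-.1):print(round(a,1),(-.197*(np.cos(a+.005)-np.cos(a0+.005))).round(4),(.197*(np.sin(a0+.005)-np.sin(a+.005))).round(4),end=' | ')"
```

```text
t: 37.55
eef_pos: [0.5086, -0.3289, 0.2463]
ee_rot: [-3.141, -0.001, -1.452]
force: [-2.3, -1.3, 2.1]
width: 0.0222
gripper_force: 50.0
1.7 -0.0194 -0.0036 | 1.6 -0.039 -0.0053 | 1.5 -0.0587 -0.005 | 1.4 -0.0782 -0.0027 | 1.3 -0.0975 0.0015 | 1.2 -0.1162 0.0077 | 1.1 -0.1342 0.0156 | 1.0 -0.1513 0.0253 | 0.9 -0.1674 0.0367 | 0.8 -0.1823 0.0496 | 0.7 -0.1958 0.064 | 0.6 -0.2078 0.0796 | 0.5 -0.2181 0.0963 | 0.4 -0.2268 0.114 | 0.3 -0.2336 0.1325 | 0.2 -0.2386 0.1515 | 0.1 -0.2416 0.171 | -0.0 -0.2427 0.1906 |
```

In the tool's units: -0.2427 m / 0.5 = -0.4854, 0.1955 m / 0.5 = 0.391.

```bash
echo '[[0.015,[-0.0388,0,-0.0072],0],[0.015,[-0.078,0,-0.0106],0],[0.015,[-0.1174,0,-0.01],0],[0.015,[-0.1564,0,-0.0054],0],[0.015,[-0.195,0,0.003],0],[0.015,[-0.2324,0,0.0154],0],[0.015,[-0.2684,0,0.0312],0],[0.015,[-0.3026,0,0.0506],0],[0.015,[-0.3348,0,0.0734],0],[0.015,[-0.3646,0,0.0992],0],[0.015,[-0.3916,0,0.128],0],[0.015,[-0.4156,0,0.1592],0],[0.015,[-0.4362,0,0.1926],0],[0.015,[-0.4536,0,0.228],0],[0.015,[-0.4672,0,0.265],0],[0.015,[-0.4772,0,0.303],0],[0.015,[-0.4832,0,0.342],0],[0.015,[-0.4854,0,0.3812],0],[0.015,[-0.4854,0,0.389],0],[0.015,[-0.4854,0,0.391],0]]' > rows.txt && python3 -m creep rows.txt
echo '[[0.015,[0,0,0],0],[0.015,[0,0,0.002],0],[0.015,[0,0,0.002],0]]' > rows.txt && python3 -m creep rows.txt
```

```text
t: 39.22
eef_pos: [0.482, -0.0864, 0.0524]
ee_rot: [-3.138, 0.0, -1.45]
force: [-12.6, 12.2, 39.0]
width: 0.0224
gripper_force: 50.0
t: 39.47
eef_pos: [0.482, -0.0864, 0.0524]
ee_rot: [-3.137, 0.001, -1.45]
force: [-13.5, 12.8, 37.8]
width: 0.0227
gripper_force: 50.0
```

In the tool's units: -0.115 m / 0.5 = -0.23, -0.08 m / 0.5 = -0.16.

```bash
echo '[[0.045,[0,0,0],0],[0.045,[0,0,0],0],[0.045,[0,0,0],0],[0.045,[0,0,-0.08],0],[0.045,[0,0,-0.16],0],[0.045,[0,0,-0.23],0],[0.045,[0,0,-0.23],0],[0.045,[0,0,-0.23],0]]' > rows.txt && python3 -m creep rows.txt
python3 -c "
from h import *
go(W(-.163,0,.082),TH)
f=lambda a:.0737*np.array([np.cos(a+.136),-np.sin(a+.136)])
for a in np.arange(2.4,-.01,-.2):print(round(a,2),(f(a)-f(2.65)).round(4),end='|')
s,im=snap('wrist','pics/w14.png');print(proj('wrist',[W(-.119,-.078,.059),W(-.163,0,.089)],s))
"
```

```text
t: 40.13
eef_pos: [0.4815, -0.0874, 0.1659]
ee_rot: [-3.136, 0.0, -1.452]
force: [-1.0, -0.2, -0.7]
width: 0.0449
gripper_force: 0.0
tool shift [-0.0586 -0.0763  0.0844]
turn for closing axis 0.0002 q6 -0.1043632348923381
2.4 [ 0.0085 -0.0163]|2.2 [ 0.018  -0.0275]|2.0 [ 0.0296 -0.0366]|1.8 [ 0.0428 -0.0432]|1.6 [ 0.057 -0.047]|1.4 [ 0.0717 -0.048 ]|1.2 [ 0.0862 -0.046 ]|1.0 [ 0.1001 -0.0412]|0.8 [ 0.1128 -0.0337]|0.6 [ 0.1237 -0.0238]|0.4 [ 0.1325 -0.012 ]|0.2 [0.1387 0.0014]|-0.0 [0.1421 0.0157]|[[315.45793848 255.66446239]
 [217.40793139 319.98763121]]
```

View pics/w14.png

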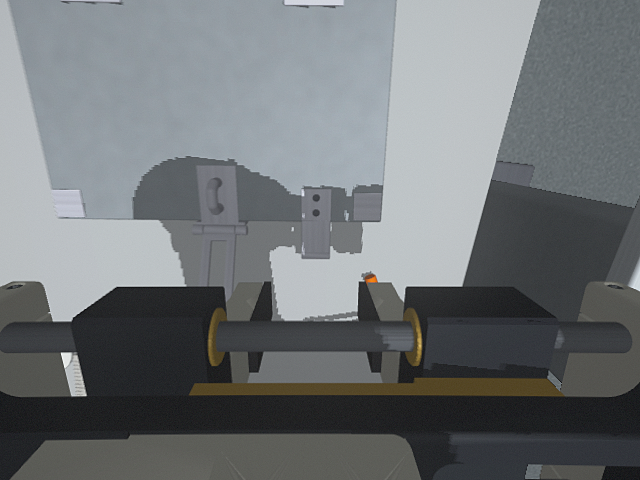

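Lid shut (tab tip at (316,257) as predicted), hasp hanging off at (215,265). I pinch the lip next.

In the tool's units: 0.084 m / 0.5 = 0.168, -0.0763 m / 0.5 = -0.1526.

```bash
echo '[[0.045,[-0.05,-0.06,0],0],[0.045,[-0.1,-0.12,0],0],[0.045,[-0.1172,-0.1526,0],0],[0.045,[-0.1172,-0.1526,0],0],[0.045,[-0.1172,-0.1526,0.06],0],[0.045,[-0.1172,-0.1526,0.11],0],[0.045,[-0.1172,-0.1526,0.15],0],[0.045,[-0.1172,-0.1526,0.168],0],[0.045,[-0.1172,-0.1526,0.168],0],[0.02,[-0.1172,-0.1526,0.168],0],[0.02,[-0.1172,-0.1526,0.168],0],[0.02,[-0.1172,-0.1526,0.168],0],[0.02,[-0.1172,-0.1526,0.168],0]]' > rows.txt && python3 -m creep rows.txt 20
```

```text
t: 41.27
eef_pos: [0.5529, -0.0202, 0.082]
ee_rot: [-3.133, -0.0, -1.451]
force: [6.6, -4.5, -3.4]
width: 0.0254
gripper_force: 20.0
```

Pinched at the expected width. I swing it back along the arc.

In the tool's units: 0.1421 m / 0.5 = 0.2842, 0.1416 m / 0.5 = 0.2832.

```bash
echo '[[0.02,[0.007,0,-0.017],0],[0.02,[0.017,0,-0.0326],0],[0.02,[0.036,0,-0.055],0],[0.02,[0.0592,0,-0.0732],0],[0.02,[0.0856,0,-0.0864],0],[0.02,[0.114,0,-0.094],0],[0.02,[0.1434,0,-0.096],0],[0.02,[0.1724,0,-0.092],0],[0.02,[0.2002,0,-0.0824],0],[0.02,[0.2256,0,-0.0674],0],[0.02,[0.2474,0,-0.0476],0],[0.02,[0.265,0,-0.024],0],[0.02,[0.2774,0,0.0028],0],[0.02,[0.2832,0,0.024],0],[0.02,[0.2842,0,0.029],0],[0.02,[0.2842,0,0.029],0]]' > rows.txt && python3 -m creep rows.txt
echo '[[0.045,[0,0,0],0],[0.045,[0,0,0],0],[0.045,[0,0,0],0],[0.045,[0,0,0],0],[0.045,[0,0,-0.08],0],[0.045,[0,0,-0.16],0],[0.045,[0,0,-0.24],0],[0.045,[0,0,-0.32],0],[0.045,[0,0,-0.4],0],[0.045,[0,0,-0.42],0],[0.045,[0,0,-0.42],0],[0.045,[0,0,-0.42],0]]' > rows.txt && python3 -m creep rows.txt
python3 - <<'E'
from h import *
s,im=snap('wrist','pics/w15.png');a=cv2.imread('pics/w1.png');s0=np.load('w1.npy',allow_pickle=True).item()
# lip/strap patch comparison: find the closed-hasp patch of w1 near the expected place
for n,X in dict(lip=W(-.021,0,.081),pin=W(-.094,0,.064),tab=W(-.119,-.078,.059)).items():
    p0=proj('wrist',[X],s0)[0];p=proj('wrist',[X],s)[0]
    x,y=p0.round().astype(int);t=a[y-12:y+12,x-18:x+18];x1,y1=p.round().astype(int)
    w=im[y1-30:y1+30,x1-40:x1+40];m=cv2.matchTemplate(w,t,cv2.TM_CCOEFF_NORMED);_,v,_,l=cv2.minMaxLoc(m)
    print(n,p0.round(),p.round(),'match',round(v,2),'shift',l[0]-22,l[1]-18)
g=cv2.cvtColor(im,6);p=proj('wrist',[W(-.094,0,.064)],s)[0].astype(int)
print(p);print(g[p[1]-64:p[1]+24:3,p[0]-24:p[0]+25:4])
E
```

```text
t: 42.6
eef_pos: [0.5685, -0.1625, 0.0655]
ee_rot: [-3.137, -0.002, -1.451]
force: [7.6, -3.1, 1.4]
width: 0.025
gripper_force: 20.0
t: 43.6
eef_pos: [0.5654, -0.1614, 0.2757]
ee_rot: [-3.141, 0.0, -1.452]
force: [-0.2, 0.2, -0.4]
width: 0.045
gripper_force: 0.0
lip [313. 238.] [312. 217.] match 0.73 shift 17 18
pin [313. 292.] [312. 273.] match 0.51 shift -22 13
tab [375. 308.] [375. 291.] match 0.71 shift 22 1
[311 273]
[[ 86  89  88  91  91  91  91  91 136  90  91  93  92]
 [ 84  90  91  90  91  89  92  90 119  90  91  91  95]
 [148  92  91  92  80  79  79  81  80  79  93  94  91]
 [156  90  90  92 111 113 114 117 113 207  92  91  94]
 [ 87  92  90  92 114 114 111 114 163 117  92  93  94]
 [ 90  91  90  90 114 113 113 115 114 117  91  91  94]
 [ 90  90  89  90 112 111 114 115 115 116  91  92  94]
 [ 92  90  90  90 114 111 111 112 114 116  92  91  92]
 [142  91  89  96 113 111 113 116 105 110  94  93  93]
 [154  89  91  95 112 110 111 114 212 175  87  92  94]
 [152 155 144 147 182 187 193 182 204 203 154 156 158]
 [150 152 152 155 194 191  72 149 204 171 151 154 152]
 [150 151 148 
[... 276 characters left out ...]
49 189 200 174 137 193 195 149 149 150]
 [149 151 148 113 187 192 141 132 191 197 149 147 150]
 [150 151 151 141 187 179 181 208 191 196 152 144 148]
 [185 184 189 179 197 194 197 197 196 195 145 186 184]
 [180 181 137 130 149 146 146 146 144 137 124 189 181]
 [180 181 193 207 190 195 198 202 204 151 207 181 181]
 [181 181 171 172 169 171 173 173 173 173 175 180 181]
 [180 180 180 179 179 181 181 180 181 179 183 181 182]
 [180 180 181 181 180 178 181 179 180 181 181 181 182]
 [179 189 190 184 183 185 182 183 181 179 182 180 181]
 [182 168  98  95 101 104  95 102 135 133 167 134 136]
 [189 190 186 183 185 185 183 187 186 165 166 186 166]
 [112 109 105 105 103 137 135 195 136 133 194 138 134]]
```

The strap lies over the lid with the staple in the slot, at the predicted place. To check, I touch the lip gently from above with closed fingers: its top should be at about 0.081–0.082.

In the tool's units: 0.1955 m / 0.5 = 0.391, 0.08 m / 0.5 = 0.16.

```bash
echo '[[0,[0,0,0.08],0],[0,[0,0,0.16],0],[0,[0,0,0.24],0],[0,[0,0,0.3],0],[0,[0,0,0.34],0],[0,[0,0,0.36],0],[0,[0,0,0.372],0],[0,[0,0,0.38],0],[0,[0,0,0.384],0],[0,[0,0,0.388],0],[0,[0,0,0.391],0],[0,[0,0,0.391],0]]' > rows.txt && python3 -m creep rows.txt
```

```text
t: 44.65
eef_pos: [0.5666, -0.1616, 0.0816]
ee_rot: [-3.139, -0.001, -1.451]
force: [-2.0, 0.4, 5.7]
width: 0.0
gripper_force: 3.1
```

Contact at 0.0816 m, so the hasp is flat. I retract and hand in.

In the tool's units: -0.18 m / 0.5 = -0.36, -0.16 m / 0.5 = -0.32.

```bash
echo '[[0,[0,0,-0.08],0],[0,[0,0,-0.16],0],[0,[0,0,-0.24],0],[0,[0,0,-0.32],0],[0,[0,0,-0.36],0],[0,[0,0,-0.36],0],[0,[0,0,-0.36],0],[0,[0,0,-0.36],0]]' > rows.txt && python3 -m creep rows.txt; python3 -c "
from station import arm
print(arm.job_done())"
```

```text
t: 45.32
eef_pos: [0.5653, -0.1613, 0.2598]
ee_rot: [-3.141, 0.0, -1.452]
force: [-0.2, -0.8, -0.8]
width: 0.0007
gripper_force: 0.0
the job is handed in; nothing more can be done
None
```

The job is handed in at about 45 s: all four bars are pressed home in their own bays, the lid is shut and the hasp lies flat over the staple. The hand-in returned no verdict.

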